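# Sweep the sample tablets into the weighing pan

### The arm

A 6-joint arm with a two-finger parallel gripper is mounted at the origin on the work surface. World frame = base frame: x ahead of the robot, y to its left, z up, the work surface at z = 0. Lengths are in m, angles in rad, forces in N, time in s.
With the tool pointing down it reaches from about 0.4 to 0.825 m from the base axis. Payload 7 kg.
Tool frame: the origin (TCP) lies midway between the tips of the shut fingers; the grasp point (between the pads) lies 19 mm behind it; z points along the fingers, y is the direction in which the jaws open and shut (so a half turn about z gives the same grasp; the last joint's range is limited). The gripper opens to 85 mm and grips with 20 to 120 N. Pads are 22 mm wide; open, the fingers measure 114 mm over their backs; the gripper's body (76 mm by 85 mm) begins 54 mm behind the grasp point. The pads swing forward as they close: fully open they stand 13 mm farther back than shut.
Start: joints at [-0.931, 0.359, 0.012, 0, -1.224, -0.288], TCP at [0.233, -0.634, 0.231] pointing down, gripper open.
Joint ranges: [-3.07, 3.07], [-1.43, 2.12], [-1.02, 1.25], [-3.03, 1.67], [-3.05, -0], [-3.03, 3.03]. Speed limits (rad/s): [2.39, 2.39, 3.01, 3.14, 3.14, 3.14].

### API

Orientations are given as a rotation vector (axis times angle).
In Python, from workcell import monitor, vision, robot gives the robot as it stands.
- The arm moves only by the shell command python3 -m pendant 'ROWS' [FORCE]. ROWS is JSON, a list of rows, each an object with "dp": the shift along the tool's x, y, z in units of 0.5 m (1.0 is 0.5 m), a list of three; "twist": the turn, a rotation vector about the tool's x, y, z in units of pi rad (1.0 is pi rad), a list of three; "claw": the gripper command: -1 is shut, 1 is fully open, values between are in proportion. In form: [{"dp": [dx, dy, dz], "twist": [ax, ay, az], "claw": claw}, ...]. A call has 1 to 5 rows; each row is the pose to reach, as a shift and turn from the pose commanded when the call began, along the tool's axes at that moment, turning the shorter way round; what a row does not reach only later rows make up. A row lasts 1/12 s, in which the tool goes at most 41.7 mm and 7.16 degrees, less where a joint would pass 70% of its speed; a pose out of reach is approached as far as the arm can. A call with a number of a shift or a turn outside -1 to 1 is refused whole. A call with a gripper value outside its range is refused whole. The fingers move at their own pace and stop on an object; FORCE is the grip in N (left out, the last holds). Time passes only in rows, so rows that repeat a pose let the fingers close. It gives the time, the measured TCP pose, the force and the opening at its end, in the units of the state.
- monitor.state(): the state, without advancing time (a new reading comes with each control period).
- vision.grab_frame(name): name is "side" or "top"; returns a dict with "pixels" (480x640x3 uint8, blue, green, red), "camera_matrix" (3x3 intrinsics, pixels), "dist" ([k1, k2, p1, p2, k3] as OpenCV has them; the pictures are not rectified), "R" (3x3) and "t" (3): a world point X has camera coordinates R X + t. Camera axes: x right, y down, z forward; pixel columns grow to the right and rows downward; lengths in m; the calibration is good to about 2 mm. A picture is of the moment at which its call begins. There is no depth.
- robot.job_done(): hands the job in, once; it reports no verdict.
The state is a dict: "time_s": time; "joint_positions": joint angles; "joint_velocities": joint speeds; "tau": joint torques, N m; "tool_pos": TCP position; "tool_rot": TCP orientation; "wrist_force": force on the tool from outside, world axes, zero at the start; "wrist_torque": the same for the moment, N m; "opening": finger opening in m.
Only numpy, scipy, OpenCV 4.12 (cv2) and the standard library are available. Lean on these libraries where they do the work, as an engineer would, in place of code of your own. Each camera call takes 0.05 s, during which the arm holds its last target.

### The job

Slide the steel pan fully home against its loading stop under the lip of the blue tray, then use the scraper to sweep every tablet off the tray into the pan; do not touch the tablets with the gripper itself. Then slide the loaded pan all the way to the stop at the weighing end, reach through the guard opening and turn the sunken red knob clockwise to its stop to start the weighing, and leave the scraper standing upright on its green mat. Do not disturb the bottle, the jar or the sand timer.

Things in the scene. Friction and masses are not known exactly. Their poses are not given: they have to be found in the camera images.
- station: Fixed unit: blue sorting tray, weighing slide and white balance head in a row. Origin on the bench under the middle of the tray's pouring lip; x across the tray, y from the tray to the weighing end, z up. Beyond the lip a steel pan slides along y. The balance head, 80 mm high, fills x -112 to +80, y +273 to +377 mm, past the post at full travel
- tray (a point): Middle of the blue tray floor, 60 mm above the bench, at station x 0, y -120 mm; axes as the station's. The tray's inside runs from station x -75 to +75 and from y -240 (end wall) to y 0 (the lip: open edge without a wall, level with the floor). Walls 6 mm thick, their tops 78 mm above the bench
- carriage (a joint): position of the steel pan's carriage on its slide, m: 0 = loading stop, pan right under the lip; 0.12 = weighing stop, away from the tray towards station +y. Slides with about 2 N of friction and stays where it is left; hard stops at both ends
- pan (a point): Centre of the inner floor of the steel pan; axes as the station's. Inside 162 (x) x 92 mm (y); floor 12 mm and rim 48 mm above the bench, walls 4 mm. At the loading stop it is at station y +50 mm, the pan's near wall flush with the lip and 12 mm below the tray floor
- post (a point): Top centre of the black square grip post on the carriage: 20 x 20 mm (sides along station x and y), top 114 mm above the bench, free of anything beside it down to 50 mm; 62 mm beyond the pan's centre towards station +y, so at station y = 112 mm + joint value. Moves with the carriage
- well (a point): Centre of the floor of the knob's well in the balance head, on the knob's upright axis, 45 mm above the bench, at station x -60, y +325 mm; axes as the station's. The well is 84 mm square, under a grey guard plate (its top 80 mm above the bench, 6 mm thick) with a 70 mm square opening over the knob
- knob (a joint): Angle of the red bar knob in the well, rad: 0 = off, bar along station x (white mark towards -x); 1.2 = weighing, hard stop; grows clockwise seen from above. Starts near 0. The bar is 40 mm long, 14 mm wide, its upright sides reach from 52 to 71 mm above the bench, i.e. its top is 9 mm below the guard plate's top. Friction about 0.04 N m; stays where left
- scraper: Loose scraper standing upright: orange blade block 26 mm (its x, the thickness) x 85 mm (its y) x 24 mm high, and a red square grip 24 x 24 mm upright on its middle, its top 118 mm above the underside; about 0.14 kg, most of it in the blade. Origin: centre of the underside; z up
- mat: Fixed green mat of the scraper, 50 (its x) x 110 (its y) x 3 mm, in front of the tray on the left or the right; origin: centre of its underside, on the bench
- amber_bottle: Bystander: small amber bottle with a yellow cap, 44 mm across, 85 mm high, in front of the tray, on the side where the mat is not; origin: centre of the underside
- white_jar: Bystander: white jar with a black lid, 80 mm across, 100 mm high, to the left; origin: centre of the underside
- sand_timer: Bystander: sand timer with red ends, 40 mm across, 75 mm high, to the right; origin: centre of the underside
- tablet0: Loose white round tablet, 24 mm across, 10 mm thick, 12 g, lying flat on the tray floor at the start; origin: its centre; its z is the disc's axis. There are 4 to 8 tablets: None from the start if absent
- tablet1: Like tablet0
- tablet2: Like tablet0
- tablet3: Like tablet0
- tablet4: Like tablet0
- tablet5: Like tablet0
- tablet6: Like tablet0
- tablet7: Like tablet0
Not all that is in view belongs to the job. Leave any purple or turquoise look-alike of the scraper alone.

How it is judged:
On the way, in this order (a step that is already met when the one before it is completed fails the run):
1. the pan's carriage is at its loading stop (within 6 mm) (value of joint carriage below 0.006 m), for 0.2 s.
2. every tablet present lies in the pan while the pan is still at the loading end (within 15 mm) (x of tablet0 in the frame of pan between -0.082 and 0.082 m and y of tablet0 in the frame of pan between -0.047 and 0.047 m and z of tablet0 in the frame of pan between -0.003 and 0.036 m and x of tablet1 in the frame of pan between -0.082 and 0.082 m and y of tablet1 in the frame of pan between -0.047 and 0.047 m and z of tablet1 in the frame of pan between -0.003 and 0.036 m and x of tablet2 in the frame of pan between -0.082 and 0.082 m and y of tablet2 in the frame of pan between -0.047 and 0.047 m and z of tablet2 in the frame of pan between -0.003 and 0.036 m and x of tablet3 in the frame of pan between -0.082 and 0.082 m and y of tablet3 in the frame of pan between -0.047 and 0.047 m and z of tablet3 in the frame of pan between -0.003 and 0.036 m and x of tablet4 in the frame of pan between -0.082 and 0.082 m and y of tablet4 in the frame of pan between -0.047 and 0.047 m and z of tablet4 in the frame of pan between -0.003 and 0.036 m and x of tablet5 in the frame of pan between -0.082 and 0.082 m and y of tablet5 in the frame of pan between -0.047 and 0.047 m and z of tablet5 in the frame of pan between -0.003 and 0.036 m and x of tablet6 in the frame of pan between -0.082 and 0.082 m and y of tablet6 in the frame of pan between -0.047 and 0.047 m and z of tablet6 in the frame of pan between -0.003 and 0.036 m and x of tablet7 in the frame of pan between -0.082 and 0.082 m and y of tablet7 in the frame of pan between -0.047 and 0.047 m and z of tablet7 in the frame of pan between -0.003 and 0.036 m and value of joint carriage below 0.015 m), for 0.2 s.
3. the carriage is at the weighing stop (within 6 mm) with every tablet in the pan (x of tablet0 in the frame of pan between -0.082 and 0.082 m and y of tablet0 in the frame of pan between -0.047 and 0.047 m and z of tablet0 in the frame of pan between -0.003 and 0.036 m and x of tablet1 in the frame of pan between -0.082 and 0.082 m and y of tablet1 in the frame of pan between -0.047 and 0.047 m and z of tablet1 in the frame of pan between -0.003 and 0.036 m and x of tablet2 in the frame of pan between -0.082 and 0.082 m and y of tablet2 in the frame of pan between -0.047 and 0.047 m and z of tablet2 in the frame of pan between -0.003 and 0.036 m and x of tablet3 in the frame of pan between -0.082 and 0.082 m and y of tablet3 in the frame of pan between -0.047 and 0.047 m and z of tablet3 in the frame of pan between -0.003 and 0.036 m and x of tablet4 in the frame of pan between -0.082 and 0.082 m and y of tablet4 in the frame of pan between -0.047 and 0.047 m and z of tablet4 in the frame of pan between -0.003 and 0.036 m and x of tablet5 in the frame of pan between -0.082 and 0.082 m and y of tablet5 in the frame of pan between -0.047 and 0.047 m and z of tablet5 in the frame of pan between -0.003 and 0.036 m and x of tablet6 in the frame of pan between -0.082 and 0.082 m and y of tablet6 in the frame of pan between -0.047 and 0.047 m and z of tablet6 in the frame of pan between -0.003 and 0.036 m and x of tablet7 in the frame of pan between -0.082 and 0.082 m and y of tablet7 in the frame of pan between -0.047 and 0.047 m and z of tablet7 in the frame of pan between -0.003 and 0.036 m and value of joint carriage above 0.114 m), for 0.2 s.
4. after that the knob is turned clockwise to its stop (within 0.12 rad) (value of joint knob above 1.08 rad), for 0.2 s.
At the end, for the whole second after the job is handed in: Every tablet present lies inside the pan, centre below 36 mm over its floor; the carriage is within 6 mm of the weighing stop, the knob within 0.12 rad of its stop; the scraper is at rest, upright within 0.12 rad, its centre on the green mat (within 26 mm across and 50 mm along of the mat's centre) (all of step 3 and value of joint knob above 1.08 rad and x of scraper in the frame of mat between -0.026 and 0.026 m and y of scraper in the frame of mat between -0.05 and 0.05 m and height (world z) of scraper below 0.009 m and angle between scraper's own z axis and vertical below 0.12 rad and linear speed of scraper below 0.02 m/s); the robot touches nothing.
It fails at once if the gripper itself touches a tablet (contact force between any of tablet0, tablet1, tablet2, tablet3, tablet4, tablet5, tablet6, tablet7 and the fingers above 0.3 N or contact force between any of tablet0, tablet1, tablet2, tablet3, tablet4, tablet5, tablet6, tablet7 and the arm above 0.3 N).
It fails at once if the amber bottle is moved more than 2 cm or tipped (distance of amber_bottle from where it was at the start of the episode above 0.02 m or angle between amber_bottle's own z axis and vertical above 0.3 rad).
It fails at once if the white jar is moved more than 2 cm or tipped (distance of white_jar from where it was at the start of the episode above 0.02 m or angle between white_jar's own z axis and vertical above 0.3 rad).
It fails at once if the sand timer is moved more than 2 cm or tipped (distance of sand_timer from where it was at the start of the episode above 0.02 m or angle between sand_timer's own z axis and vertical above 0.3 rad).
Of tablet0, tablet1, tablet2, tablet3, tablet4, tablet5, tablet6, tablet7 only 4 to 8 are there at a start; the rules pass over those that are not, and their reading is None.
At some moment in a run one of tablet0, tablet1, tablet2, tablet3, tablet4, tablet5, tablet6, tablet7 may be knocked a few centimetres aside while the robot is not near it.
It also fails if it takes over 192 s, if anything falls off the work surface, if the arm or the gripper's body presses on something with over 40 N, if the wrist force passes 120 N, or if a joint passes its speed limit or range.

## Working session

There is one attempt and no reset: what is moved stays moved. The work goes in short steps, Python scripts to look and compute and a shell command to move; the robot and the scene stay as the last step left them, time stands still between calls to the robot, and variables do not carry over. Pictures are saved under pics/ and viewed, and the job is handed in when it is done.

```bash
ls; mkdir -p pics; python3 - <<'E'
from workcell import monitor, vision, robot
import cv2, numpy as np
print(monitor.state())
for n in ("side","top"):
    f=vision.grab_frame(n); cv2.imwrite(f"pics/{n}0.png",f["pixels"])
    print(n,f["camera_matrix"],f["dist"],f["R"],f["t"], -np.array(f["R"]).T@np.array(f["t"]))
E
```

```text
pics
{'time_s': 0.0, 'joint_positions': array([-9.30922168e-01,  3.59400151e-01,  1.10494878e-02, -3.46322789e-04,
       -1.22409775e+00, -2.88077570e-01]), 'joint_velocities': array([0.0003648 , 0.00058123, 0.00108134, 0.00016977, 0.00012091,
       0.00020593]), 'tau': array([-7.03153000e-04, -5.83313620e+01,  2.93416250e+01,  6.93668291e+00,
       -6.08830145e-03,  2.87950058e-05]), 'tool_pos': array([ 0.23238564, -0.6332187 ,  0.23035171]), 'tool_rot': array([ 5.49494609e-01, -3.09270725e+00, -2.54925969e-03]), 'wrist_force': array([-0.49980493, -0.54931459,  0.78759206]), 'wrist_torque': array([-0.01475144, -0.02429712,  0.03534398]), 'opening': 0.08552163324732616}
side [[588.8093922    0.         334.02106346]
 [  0.         588.8093922  244.07421227]
 [  0.           0.           1.        ]] [0.01295793 0.         0.         0.         0.        ] [[ 0.91265205 -0.40870317  0.00528755]
 [-0.29590524 -0.66958292 -0.68124797]
 [ 0.28196865  0.62017774 -0.73203364]] [-0.41377534  0.25710111  1.66116333] [-0.01468551 -1.02717729  1.39336491]
top [[582.20623598   0.         315.14382264]
 [  0.         582.20623598 242.93701137]
 [  0.           0.           1.        ]] [-0.03136859  0.          0.          0.          0.        ] [[ 0.00783798 -0.99996298 -0.0035503 ]
 [-0.98917414 -0.00723303 -0.1465681 ]
 [ 0.14653699  0.00466066 -0.98919421]] [0.06533941 0.49287887 1.42116181] [0.27877813 0.06227844 1.47827733]
```

View pics/top0.png

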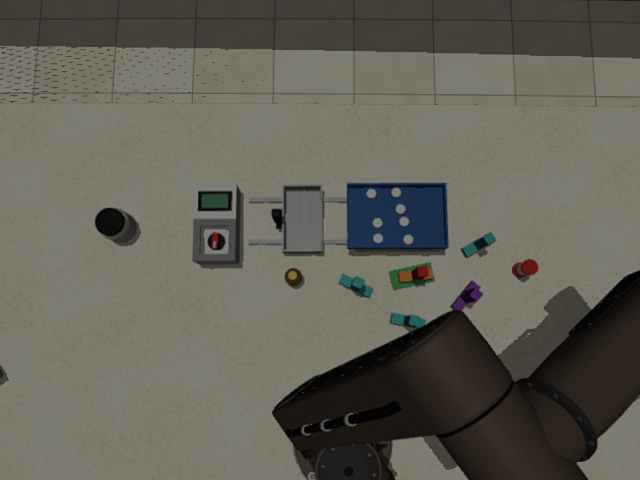

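View pics/side0.png

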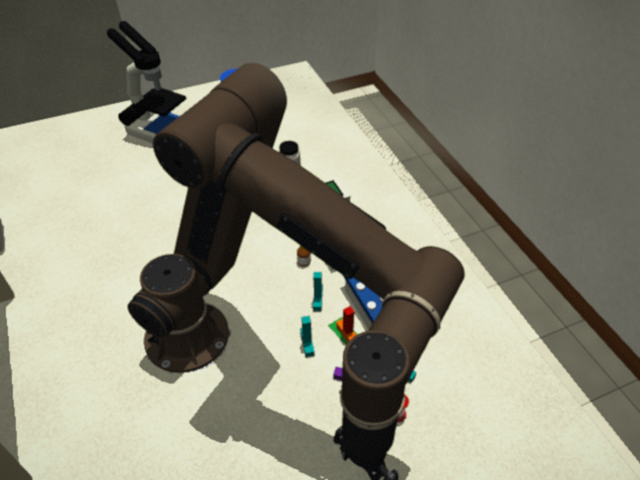

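The top picture shows the balance at the left (knob ~ (216,240)), the pan ~ (303,219), the tray ~ (397,216) with 7 tablets, the mat and scraper ~ (412,275), the bottle (293,277), the jar (113,223) and the timer (526,268). There are turquoise and purple look-alikes around the mat.

```bash
cat > h.py <<'E'
from workcell import monitor, vision, robot
import cv2, numpy as np
from scipy.spatial.transform import Rotation as Ro
def grab(n,save=None):
    f=vision.grab_frame(n)
    if save: cv2.imwrite(f"pics/{save}.png",f["pixels"])
    return f
def cast(f,uv,z):
    uv=np.asarray(uv,float).reshape(-1,1,2)
    n=cv2.undistortPoints(uv,np.array(f["camera_matrix"]),np.array(f["dist"])).reshape(-1,2)
    d=np.c_[n,np.ones(len(n))]@np.array(f["R"]); c=-np.array(f["R"]).T@np.array(f["t"])
    s=(z-c[2])/d[:,2]
    return c+d*s[:,None]
def proj(f,X):
    rv,_=cv2.Rodrigues(np.array(f["R"]))
    return cv2.projectPoints(np.asarray(X,float).reshape(-1,3),rv,np.array(f["t"]),np.array(f["camera_matrix"]),np.array(f["dist"]))[0].reshape(-1,2)
def mask(f,lo,hi,box=None):
    h=cv2.cvtColor(f["pixels"],cv2.COLOR_BGR2HSV)
    m=cv2.inRange(h,np.array(lo),np.array(hi))
    if box:
        x0,y0,x1,y1=box; mm=np.zeros_like(m); mm[y0:y1,x0:x1]=m[y0:y1,x0:x1]; m=mm
    return m
def blobs(m,amin=20):
    n,l,s,c=cv2.connectedComponentsWithStats(m)
    return [(c[i].round(1).tolist(),int(s[i,4]),s[i,:4].tolist()) for i in range(1,n) if s[i,4]>=amin]
def crop(f,box,k,name):
    x0,y0,x1,y1=box
    cv2.imwrite(f"pics/{name}.png",cv2.resize(f["pixels"][y0:y1,x0:x1],None,fx=k,fy=k,interpolation=cv2.INTER_CUBIC))
E
python3 - <<'E'
from h import *
f=grab("top")
crop(f,(180,170,460,310),2.8,"topc0")
m=mask(f,(100,120,40),(125,255,255),(320,160,470,270))
cs,_=cv2.findContours(m,cv2.RETR_EXTERNAL,cv2.CHAIN_APPROX_NONE)
c=max(cs,key=cv2.contourArea); r=cv2.minAreaRect(c); print(r); b=cv2.boxPoints(r); print(b); print(cast(f,b,.078).round(4))
print(blobs(mask(f,(0,0,150),(180,70,255),(345,180,448,252)),10))
for nm,lo,hi,box in [("green",(45,100,40),(75,255,255),(380,250,450,300)),("orange",(5,150,80),(20,255,255),(380,250,450,300)),("red",(0,150,60),(4,255,255),(190,170,450,300)),("red2",(172,120,60),(180,255,255),(190,170,450,300))]:
    print(nm,blobs(mask(f,lo,hi,box),10))
E
```

```text
((396.9640808105469, 215.62274169921875), (64.28359985351562, 99.73905181884766), 89.39049530029297)
[[346.75546 184.01326]
 [446.48886 182.95226]
 [447.1727  247.23222]
 [347.4393  248.29323]]
[[ 0.6338 -0.008   0.078 ]
 [ 0.6385 -0.2546  0.078 ]
 [ 0.478  -0.2521  0.078 ]
 [ 0.4736 -0.0096  0.078 ]]
[]
green [([406.1, 277.6], 348, [389, 263, 45, 27])]
orange [([428.9, 273.8], 59, [424, 268, 9, 11]), ([405.2, 276.0], 133, [399, 271, 14, 11])]
red [([214.4, 239.6], 73, [211, 233, 7, 16]), ([422.1, 271.4], 90, [417, 267, 11, 10])]
red2 []
```

View pics/topc0.png

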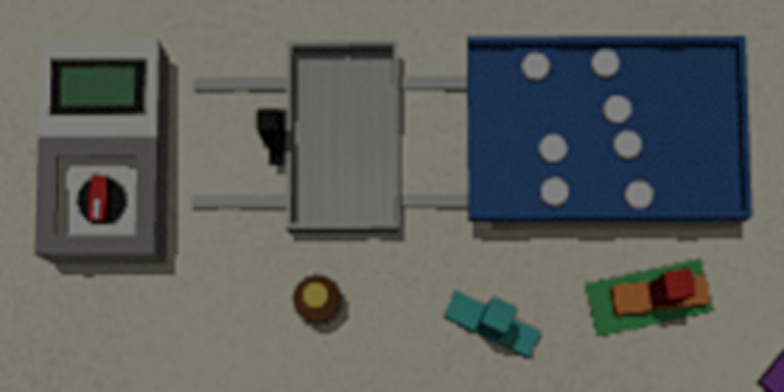

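```bash
python3 - <<'E'
from h import *
f=grab("top")
crop(f,(384,255,440,297),14,"scr0")
crop(f,(185,170,345,290),5,"bal0")
cr=np.array([[45,40],[158,40],[37,252],[155,258]])/2.8+[180,170]
print(cast(f,cr,.08).round(4))
t=np.array([[536,66],[605,63],[617,108],[553,148],[627,144],[554,191],[639,194]])/2.8+[180,170]
print(cast(f,t,.07).round(4))
h=cv2.cvtColor(f["pixels"],cv2.COLOR_BGR2HSV); print(h[192,371],h[209,400],h[215,430])
E
```

```text
[[0.6302 0.3642 0.08  ]
 [0.6308 0.2643 0.08  ]
 [0.442  0.3639 0.08  ]
 [0.4375 0.2615 0.08  ]]
[[ 0.612  -0.0695  0.07  ]
 [ 0.6152 -0.1306  0.07  ]
 [ 0.5747 -0.1407  0.07  ]
 [ 0.5384 -0.084   0.07  ]
 [ 0.5425 -0.149   0.07  ]
 [ 0.5002 -0.0845  0.07  ]
 [ 0.4981 -0.1589  0.07  ]]
[  0   0 125] [  0   0 124] [107 164  76]
```

View pics/scr0.png

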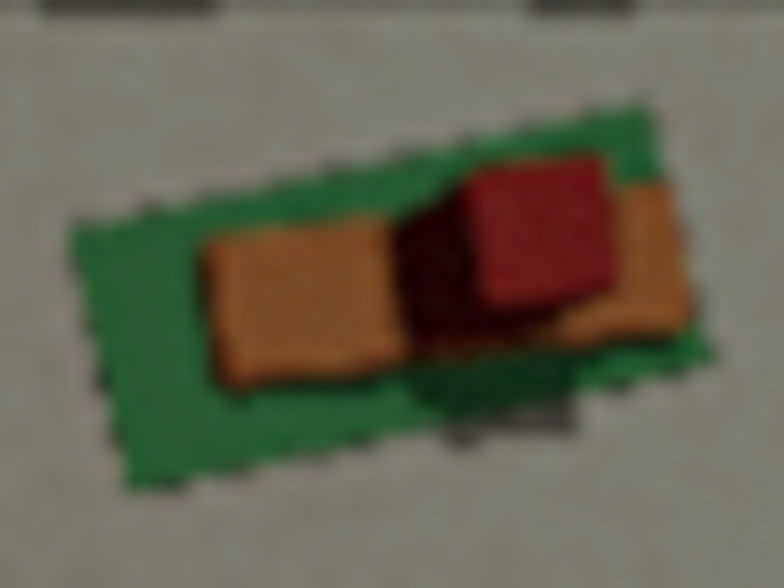

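View pics/bal0.png

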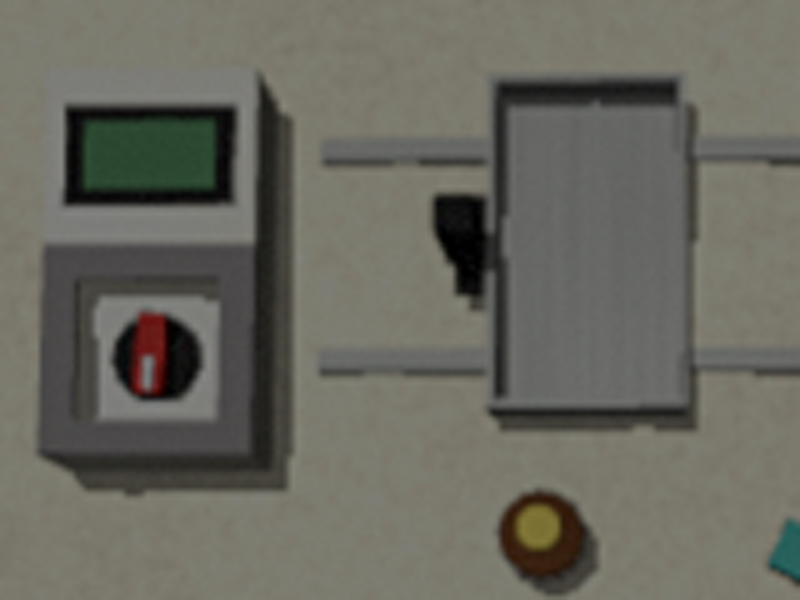

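```bash
python3 - <<'E'
from h import *
f=grab("top")
def px(p,k,o): return (np.array(p,float)+.5)/k-.5+np.array(o)
def fit(A,B):
    A=np.asarray(A);B=np.asarray(B)[:,:2]
    a=A-A.mean(0);b=B-B.mean(0)
    th=np.arctan2((a[:,0]*b[:,1]-a[:,1]*b[:,0]).sum(),(a*b).sum())
    R=np.array([[np.cos(th),-np.sin(th)],[np.sin(th),np.cos(th)]]); t=B.mean(0)-R@A.mean(0)
    return th,t,((A@R.T+t)-B)
tray=cast(f,[[346.76,184.01],[446.49,182.95],[447.17,247.23],[347.44,248.29]],.078)
bal=cast(f,px([[47,70],[260,70],[38,455],[253,458]],5,(185,170)),.08)
op=cast(f,px([[78,278],[218,278],[74,422],[217,425]],5,(185,170)),.08)
S=[[.081,0],[.081,-.246],[-.081,-.246],[-.081,0],[.08,.377],[.08,.273],[-.112,.377],[-.112,.273],[-.025,.36],[-.025,.29],[-.095,.36],[-.095,.29]]
th,t,e=fit(S,np.r_[tray,bal,op]); print("station",th,t,(e*1000).round(1).tolist())
R=np.array([[np.cos(th),-np.sin(th)],[np.sin(th),np.cos(th)]])
W=lambda p:(R@np.array(p)+t).round(4)
rim=cast(f,px([[490,75],[684,75],[690,408],[489,408]],5,(185,170)),.048); 
print("pan station",((rim[:,:2]-t)@R*1000).round(1))
post=cast(f,px([[434,197],[484,197],[484,235],[436,232]],5,(185,170)),.114); print("post st",((post[:,:2]-t)@R*1000).round(1))
tb=np.array([[536,66],[605,63],[617,108],[553,148],[627,144],[554,191],[639,194]])/2.8+[180,170]
print("tab st",((cast(f,tb,.07)[:,:2]-t)@R*1000).round(1).tolist())
print("knob",W([-.06,.325]),"end",W([.032,-.227]),W([-.032,-.227]),"post0",W([0,.112]),W([0,.232]))
o=(384,255)
m=cast(f,px([[73,222],[643,95],[713,355],[130,490]],14,o),.003)
print("mat",m.mean(0).round(4),[np.linalg.norm(m[i]-m[(i+1)%4]).round(4) for i in range(4)],np.degrees(np.arctan2(*(m[0]-m[1])[[1,0]])),np.degrees(np.arctan2(*(m[3]-m[2])[[1,0]])))
b=cast(f,px([[205,240],[675,182],[688,330],[228,388]],14,o),.027)
print("blade",b.mean(0).round(4),[np.linalg.norm(b[i]-b[(i+1)%4]).round(4) for i in range(4)],np.degrees(np.arctan2(*(b[0]-b[1])[[1,0]])),np.degrees(np.arctan2(*(b[3]-b[2])[[1,0]])))
b=cast(f,px([[468,170],[600,155],[615,285],[490,308]],14,o),.121)
print("grip",b.mean(0).round(4),[np.linalg.norm(b[i]-b[(i+1)%4]).round(4) for i in range(4)],np.degrees(np.arctan2(*(b[0]-b[1])[[1,0]])),np.degrees(np.arctan2(*(b[3]-b[2])[[1,0]])))
# neighbours
for nm,lo,hi in (("teal",(80,100,40),(100,255,255)),("purp",(125,80,30),(160,255,255))):
    for c,a,bb in blobs(mask(f,lo,hi,(300,220,520,345)),20): print(nm,c,a,cast(f,[c],.03).round(3)[0])
print("bottle",cast(f,[[293.5,276]],.06).round(3))
E
```

```text
station 0.009274079457945596 [ 0.55506204 -0.00891721] [[2.2, -0.1], [-0.1, 0.5], [-1.7, -3.5], [0.4, -0.0], [-0.4, -0.6], [-0.0, 0.9], [-0.9, 0.7], [0.7, 1.1], [-1.0, 0.7], [-0.8, -0.7], [-0.0, 0.8], [1.6, 0.3]]
pan station [[ 85.2 160.4]
 [ 85.   62.5]
 [-84.4  60.1]
 [-84.2 159.7]]
post st [[  8.8 182.8]
 [  8.7 158.9]
 [ -9.8 158.7]
 [ -8.3 181.7]]
tab st [[56.4, -61.1], [59.0, -122.3], [18.4, -131.9], [-17.3, -74.9], [-13.9, -140.0], [-55.6, -75.1], [-58.4, -149.4]]
knob [0.4921 0.3155] end [ 0.5892 -0.2356] [ 0.5252 -0.2362] post0 [0.554  0.1031] [0.5529 0.2231]
mat [ 0.4161 -0.1761  0.003 ] [np.float64(0.1069), np.float64(0.0488), np.float64(0.1091), np.float64(0.0496)] 102.95344112886895 103.3536074527047
blade [ 0.4148 -0.1828  0.027 ] [np.float64(0.0851), np.float64(0.0266), np.float64(0.0831), np.float64(0.0267)] 97.43533078874654 97.56001426698528
grip [ 0.4154 -0.1828  0.121 ] [np.float64(0.0223), np.float64(0.0219), np.float64(0.0214), np.float64(0.0234)] 96.88842532417273 100.7837461087337
teal [488.9, 238.2] 90 [ 0.509 -0.369  0.03 ]
teal [469.8, 248.9] 125 [ 0.481 -0.32   0.03 ]
teal [355.8, 284.7] 329 [ 0.389 -0.033  0.03 ]
teal [397.5, 318.9] 133 [ 0.305 -0.136  0.03 ]
teal [416.1, 321.6] 155 [ 0.299 -0.182  0.03 ]
purp [467.2, 296.4] 330 [ 0.362 -0.31   0.03 ]
bottle [[0.407 0.121 0.06 ]]
```

```bash
cat >> h.py <<'E'
TH=0.00927; T0=np.array([0.5551,-0.0089])
RS=np.array([[np.cos(TH),-np.sin(TH)],[np.sin(TH),np.cos(TH)]])
def st2w(x,y): return RS@np.array([x,y])+T0
def w2st(p): return (np.asarray(p)[...,:2]-T0)@RS
def plan(x,y,z,yaw_y_deg,station=True):
    """dp/twist from current pose; TCP target; yaw of tool y axis in station (or world) deg, tool down"""
    s=monitor.state(); R=Ro.from_rotvec(s["tool_rot"]); p=np.array(s["tool_pos"])
    w=st2w(x,y) if station else np.array([x,y])
    a=np.radians(yaw_y_deg)+(TH if station else 0)
    ty=np.array([np.cos(a),np.sin(a),0]); tz=np.array([0,0,-1.]); tx=np.cross(ty,tz)
    G=Ro.from_matrix(np.c_[tx,ty,tz])
    d=R.inv().apply(np.r_[w,z]-p)/.5; tw=(R.inv()*G).as_rotvec()/np.pi
    print("dp",d.round(4).tolist(),"twist",tw.round(4).tolist(),"rows",np.linalg.norm(d)*500/41.7,np.linalg.norm(tw)*180/7.16)
def st():
    s=monitor.state(); R=Ro.from_rotvec(s["tool_rot"]).as_matrix(); p=s["tool_pos"]
    print("t%.2f"%s["time_s"],"st",(w2st(p)*1000).round(1),"z",round(p[2]*1000,1),"yaw_st",round(np.degrees(np.arctan2(R[1,1],R[0,1])-TH),2),"tilt",np.degrees(R[2,:2]).round(2),"F",np.round(s["wrist_force"],1),"M",np.round(s["wrist_torque"],2),"open",round(s["opening"],4))
E
python3 -c "
from h import *
st(); plan(0,.172,.2,90)"
```

```text
t0.25 st [-328.4 -621.5] z 230.9 yaw_st 109.62 tilt [0.   0.04] F [0.6 0.4 0. ] M [-0.    0.01  0.05] open 0.0853
dp [-1.1516, 1.2744, 0.0626] twist [0.0002, -0.0001, 0.109] rows 20.60816929979942 2.740414674669359
```

```bash
python3 -m pendant '[{"dp":[-0.07,0.08,0],"twist":[0,0,0.03],"claw":0.1},{"dp":[-0.14,0.155,0],"twist":[0,0,0.06],"claw":0.1},{"dp":[-0.21,0.23,0],"twist":[0,0,0.09],"claw":0.1},{"dp":[-0.27,0.3,0],"twist":[0,0,0.109],"claw":0.1},{"dp":[-0.33,0.365,0],"twist":[0,0,0.109],"claw":0.1}]' 60; python3 -c "
from h import *
st(); plan(0,.172,.2,90)"
```

```text
time_s: 0.67
tool_pos: [0.3105, -0.4387, 0.2311]
tool_rot: [0.008, -3.142, -0.0]
wrist_force: [1.1, 1.1, 0.8]
opening: 0.047
t0.67 st [-248.5 -427.5] z 231.1 yaw_st 89.74 tilt [0.   0.01] F [1.1 1.1 0.8] M [ 0.05 -0.23  0.01] open 0.047
dp [-0.4917, 1.2012, 0.0623] twist [0.0, -0.0, -0.0014] rows 15.580952842508351 0.03572586767610506
```

```bash
python3 -m pendant '[{"dp":[-0.2,0.5,0.0],"twist":[0,0,0],"claw":0.1},{"dp":[-0.2,0.5,0],"twist":[0,0,0],"claw":0.1},{"dp":[-0.2,0.5,0],"twist":[0,0,0],"claw":0.1},{"dp":[-0.2,0.5,0],"twist":[0,0,0],"claw":0.1},{"dp":[-0.2,0.5,0],"twist":[0,0,0],"claw":0.1}]' 60; python3 -m pendant '[{"dp":[-0.2,0.5,0.0],"twist":[0,0,0],"claw":0.1},{"dp":[-0.2,0.5,0],"twist":[0,0,0],"claw":0.1},{"dp":[-0.2,0.5,0],"twist":[0,0,0],"claw":0.1},{"dp":[-0.2,0.5,0],"twist":[0,0,0],"claw":0.1},{"dp":[-0.2,0.5,0],"twist":[0,0,0],"claw":0.1}]' 60;python3 -c "
from h import *
st(); plan(0,.172,.2,90)"
```

```text
time_s: 1.08
tool_pos: [0.3861, -0.2444, 0.2316]
tool_rot: [-0.014, 3.141, -0.0]
wrist_force: [1.9, -0.7, -0.6]
opening: 0.0468
time_s: 1.5
tool_pos: [0.4617, -0.05, 0.2318]
tool_rot: [-0.015, 3.14, 0.001]
wrist_force: [0.9, -1.2, 0.8]
opening: 0.047
t1.50 st [-93.7 -40.2] z 231.8 yaw_st 90.02 tilt [-0.06  0.02] F [ 0.9 -1.2  0.8] M [-0.07 -0.14  0.01] open 0.047
dp [-0.1876, 0.4243, 0.0639] twist [0.0001, 0.0003, 0.0001] rows 5.614939779328033 0.00981819379574211
```

```bash
python3 -m pendant '[{"dp":[-0.188,0.424,0.064],"twist":[0,0,0],"claw":0.1},{"dp":[-0.188,0.424,0.064],"twist":[0,0,0],"claw":0.1},{"dp":[-0.188,0.424,0.064],"twist":[0,0,0],"claw":0.1},{"dp":[-0.188,0.424,0.064],"twist":[0,0,0],"claw":0.1},{"dp":[-0.188,0.424,0.064],"twist":[0,0,0],"claw":0.1}]' 60; python3 -m pendant '[{"dp":[-0.02,0.052,0],"twist":[0,0,0],"claw":0.1},{"dp":[-0.02,0.052,0],"twist":[0,0,0],"claw":0.1}]'; python3 - <<'E'
from h import *
st(); plan(0,.172,.2,90)
f=grab("top"); crop(f,(185,150,460,310),2.8,"t1"); grab("side","s1")
E
```

```text
time_s: 1.92
tool_pos: [0.5438, 0.1395, 0.2027]
tool_rot: [-0.015, 3.141, 0.0]
wrist_force: [0.7, -1.4, 0.1]
opening: 0.0469
time_s: 2.08
tool_pos: [0.5547, 0.1678, 0.2016]
tool_rot: [0.02, -3.141, 0.001]
wrist_force: [-0.3, -1.2, 0.0]
opening: 0.0469
t2.08 st [  1.3 176.7] z 201.6 yaw_st 90.19 tilt [ 0.02 -0.03] F [-0.3 -1.2  0. ] M [-0.01 -0.05  0.01] open 0.0469
dp [0.0026, -0.0093, 0.0032] twist [-0.0002, -0.0001, 0.001] rows 0.12209635319698735 0.02669595791122101
```

View pics/t1.png

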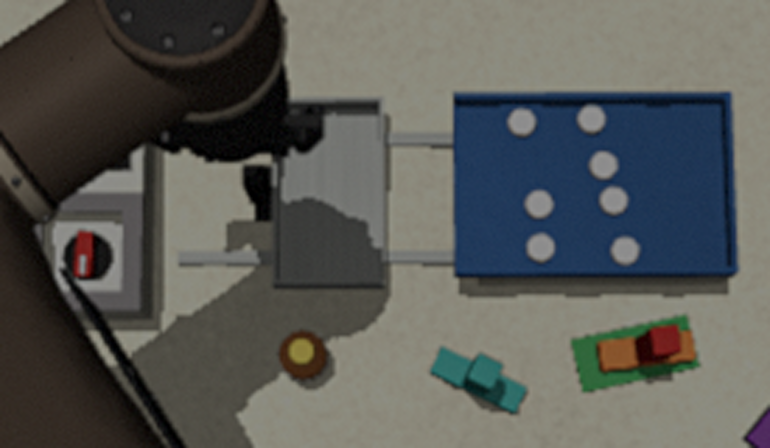

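View pics/s1.png

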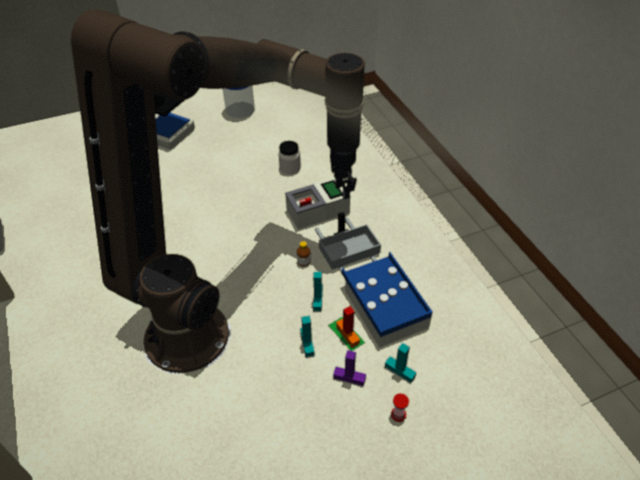

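The two views agree on layout: the gripper hangs over the post, which is clear of the fingers, and all 7 tablets are still on the tray. I'll check scraper and station against the side view, then descend.

```bash
python3 - <<'E'
from h import *
st(); plan(0,.172,.075,90)
f=grab("side"); crop(f,(280,170,440,350),4,"s2")
w=st2w
P=[[.4154,-.1828,.121],[*w(-.081,0),.078],[*w(.081,-.246),.078],[*w(-.081,-.246),.078],[*w(.081,0),.078],[*w(-.06,.325),.071],[*w(-.112,.273),.08],[*w(0,.172),.114]]
q=proj(f,P); print(((q-[280,170])*4).round(0).tolist())
E
```

```text
t2.18 st [ -0.4 173.3] z 202.0 yaw_st 90.11 tilt [ 0.07 -0.04] F [ 0.7 -0.6 -0.7] M [-0.02  0.04 -0.02] open 0.0474
dp [-0.0012, -0.0024, 0.2541] twist [-0.0002, -0.0004, 0.0006] rows 3.0465759205381 0.01862665162391607
[[277.0, 557.0], [248.0, 392.0], [612.0, 565.0], [404.0, 646.0], [442.0, 324.0], [103.0, 117.0], [68.0, 167.0], [249.0, 176.0]]
```

View pics/s2.png

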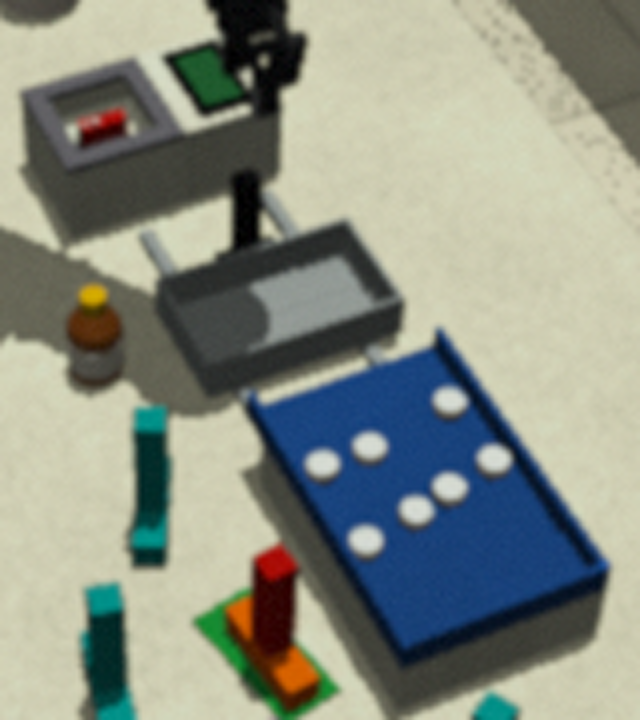

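The side view agrees with the top view to about 1 px: scraper grip top at (275,560), tray corner at (250,393), post at (247,176), all in crop pixels. Descending to the post.

```bash
python3 -m pendant '[{"dp":[-0.001,-0.002,0.08],"twist":[0,0,0],"claw":0.1},{"dp":[-0.001,-0.002,0.15],"twist":[0,0,0],"claw":0.1},{"dp":[-0.001,-0.002,0.21],"twist":[0,0,0],"claw":0.1},{"dp":[-0.001,-0.002,0.254],"twist":[0,0,0],"claw":0.1},{"dp":[-0.001,-0.002,0.254],"twist":[0,0,0],"claw":0.1}]' 60; python3 -m pendant '[{"dp":[0,0,0],"twist":[0,0,0],"claw":-1},{"dp":[0,0,0],"twist":[0,0,0],"claw":-1},{"dp":[0,0,0],"twist":[0,0,0],"claw":-1},{"dp":[0,0,0],"twist":[0,0,0],"claw":-1}]' 40;python3 -c "
from h import *
st(); plan(0,.112,.075,90)"
```

```text
time_s: 2.65
tool_pos: [0.5506, 0.1596, 0.0718]
tool_rot: [0.011, -3.135, 0.005]
wrist_force: [0.0, -1.2, -0.1]
opening: 0.047
time_s: 2.98
tool_pos: [0.5547, 0.1627, 0.0779]
tool_rot: [-0.015, 3.139, 0.002]
wrist_force: [-0.9, -1.4, 5.3]
opening: 0.0195
t2.98 st [  1.2 171.6] z 77.9 yaw_st 90.02 tilt [-0.16  0.08] F [-0.9 -1.4  5.3] M [-0.45  0.28  0.08] open 0.0195
dp [0.0024, -0.1192, 0.0056] twist [0.0004, 0.0009, 0.0001] rows 1.4308842078909474 0.024696762091942076
```

```bash
python3 -m pendant '[{"dp":[0,-0.025,0],"twist":[0,0,0],"claw":-1},{"dp":[0,-0.05,0],"twist":[0,0,0],"claw":-1},{"dp":[0,-0.075,0],"twist":[0,0,0],"claw":-1},{"dp":[0,-0.1,0],"twist":[0,0,0],"claw":-1},{"dp":[0,-0.115,0],"twist":[0,0,0],"claw":-1}]'; python3 -m pendant '[{"dp":[0,0,0],"twist":[0,0,0],"claw":-1},{"dp":[0,0,0],"twist":[0,0,0],"claw":-1}]';python3 -c "
from h import *
st(); plan(0,.112,.075,90)"
```

```text
time_s: 3.4
tool_pos: [0.5554, 0.1049, 0.0779]
tool_rot: [-0.015, 3.138, 0.003]
wrist_force: [-4.7, 6.5, 15.7]
opening: 0.0196
time_s: 3.57
tool_pos: [0.5553, 0.105, 0.0779]
tool_rot: [-0.015, 3.139, 0.002]
wrist_force: [-0.9, -0.1, 7.6]
opening: 0.0193
t3.57 st [  1.3 113.9] z 77.9 yaw_st 90.01 tilt [-0.17  0.07] F [-0.9 -0.1  7.6] M [-0.22  0.57  0.04] open 0.0193
dp [0.0026, -0.0039, 0.0057] twist [0.0004, 0.001, 0.0001] rows 0.08819908426149137 0.02605719613591801
```

Almost there; nudging on until the force shows the stop.

```bash
python3 -m pendant '[{"dp":[0,-0.003,0],"twist":[0,0,0],"claw":-1},{"dp":[0,-0.006,0],"twist":[0,0,0],"claw":-1}]';python3 -m pendant '[{"dp":[0,-0.003,0],"twist":[0,0,0],"claw":-1},{"dp":[0,-0.006,0],"twist":[0,0,0],"claw":-1},{"dp":[0,-0.006,0],"twist":[0,0,0],"claw":-1}]';python3 -c "
from h import *
st()"
```

```text
time_s: 3.73
tool_pos: [0.5554, 0.1048, 0.0779]
tool_rot: [-0.015, 3.137, 0.007]
wrist_force: [-10.2, 22.8, 9.4]
opening: 0.0192
time_s: 3.98
tool_pos: [0.5555, 0.1048, 0.078]
tool_rot: [-0.017, 3.136, 0.013]
wrist_force: [-11.9, 30.3, 8.6]
opening: 0.0199
t3.98 st [  1.5 113.7] z 78.0 yaw_st 90.08 tilt [-0.29  0.46] F [-11.9  30.3   8.6] M [9.59 4.3  0.01] open 0.0199
```

```bash
python3 -m pendant '[{"dp":[0,0.008,0],"twist":[0,0,0],"claw":-1},{"dp":[0,0.012,0],"twist":[0,0,0],"claw":-0.2},{"dp":[0,0.012,0],"twist":[0,0,0],"claw":0.1},{"dp":[0,0.012,0],"twist":[0,0,0],"claw":0.1}]';python3 -c "
from h import *
st()"; python3 -m pendant '[{"dp":[0,0,-0.08],"twist":[0,0,0],"claw":0.1},{"dp":[0,0,-0.16],"twist":[0,0,0],"claw":0.1},{"dp":[0,0,-0.24],"twist":[0,0,0],"claw":0.1}]'; python3 - <<'E'
from h import *
st(); plan(.4152,-.1828,.2,187.5,False)
f=grab("top"); crop(f,(185,170,460,310),2.8,"t2")
E
```

```text
time_s: 4.32
tool_pos: [0.5542, 0.1047, 0.076]
tool_rot: [-0.015, 3.141, 0.0]
wrist_force: [1.0, -0.2, 0.4]
opening: 0.047
t4.32 st [  0.2 113.6] z 76.0 yaw_st 90.01 tilt [-0.01  0.  ] F [ 1.  -0.2  0.4] M [-0.04 -0.03 -0.02] open 0.047
time_s: 4.57
tool_pos: [0.5536, 0.1038, 0.1967]
tool_rot: [0.014, -3.14, 0.002]
wrist_force: [1.7, 0.8, -0.3]
opening: 0.0469
t4.57 st [ -0.4 112.7] z 196.7 yaw_st 89.97 tilt [ 0.11 -0.08] F [ 1.7  0.8 -0.3] M [ 0.13 -0.24 -0.01] open 0.0469
dp [0.2818, -0.5708, -0.0052] twist [0.0002, -0.0009, -0.5389] rows 7.633082231615276 13.547956254229595
```

View pics/t2.png

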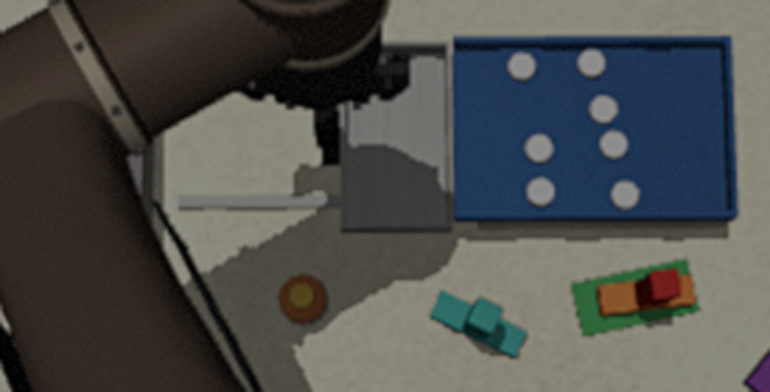

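The pan is home: its right edge at x≈448 meets the lip at x≈454 (crop pixels). The tablets are undisturbed. Now the scraper.

```bash
python3 -m pendant '[{"dp":[0.282,-0.571,-0.005],"twist":[0,0,-0.539],"claw":0.1},{"dp":[0.282,-0.571,-0.005],"twist":[0,0,-0.539],"claw":0.1},{"dp":[0.282,-0.571,-0.005],"twist":[0,0,-0.539],"claw":0.1},{"dp":[0.282,-0.571,-0.005],"twist":[0,0,-0.539],"claw":0.1},{"dp":[0.282,-0.571,-0.005],"twist":[0,0,-0.539],"claw":0.1}]'; python3 -c "
from h import *
st(); plan(.4152,-.1828,.2,187.5,False)"
```

```text
time_s: 5.03
tool_pos: [0.464, -0.0812, 0.1975]
tool_rot: [-0.97, 2.988, -0.0]
wrist_force: [1.2, -1.0, 0.5]
opening: 0.0469
t5.03 st [-91.8 -71.5] z 197.5 yaw_st 125.45 tilt [-0.   -0.01] F [ 1.2 -1.   0.5] M [-0.08 -0.13 -0.  ] open 0.0469
dp [0.1983, -0.1071, -0.0051] twist [-0.0, -0.0, -0.3418] rows 2.703124360036707 8.59216979921551
```

```bash
python3 -m pendant '[{"dp":[0.198,-0.107,-0.005],"twist":[0,0,-0.342],"claw":0.1},{"dp":[0.198,-0.107,-0.005],"twist":[0,0,-0.342],"claw":0.1},{"dp":[0.198,-0.107,-0.005],"twist":[0,0,-0.342],"claw":0.1},{"dp":[0.198,-0.107,-0.005],"twist":[0,0,-0.342],"claw":0.1},{"dp":[0.198,-0.107,-0.005],"twist":[0,0,-0.342],"claw":0.1}]'; python3 -c "
from h import *
st(); plan(.4152,-.1828,.18,187.5,False)"
```

```text
time_s: 5.45
tool_pos: [0.4147, -0.1826, 0.2]
tool_rot: [1.787, -2.584, 0.0]
wrist_force: [0.2, -0.5, 0.0]
opening: 0.0466
t5.45 st [-142.  -172.4] z 200.0 yaw_st 158.8 tilt [0.01 0.  ] F [ 0.2 -0.5  0. ] M [-0.01  0.02  0.03] open 0.0466
dp [-0.0001, -0.0011, 0.04] twist [0.0, -0.0, -0.1565] rows 0.4794498381174365 3.934013165325939
```

```bash
python3 -m pendant '[{"dp":[0,-0.001,0.04],"twist":[0,0,-0.157],"claw":0.1},{"dp":[0,-0.001,0.04],"twist":[0,0,-0.157],"claw":0.1},{"dp":[0,-0.001,0.04],"twist":[0,0,-0.157],"claw":0.1},{"dp":[0,-0.001,0.04],"twist":[0,0,-0.157],"claw":0.1},{"dp":[0,-0.001,0.04],"twist":[0,0,-0.157],"claw":0.1}]'; python3 - <<'E'
from h import *
st(); plan(.4152,-.182,.058,187.5,False)
f=grab("side"); crop(f,(300,230,400,360),5,"s3")
E
```

```text
time_s: 5.87
tool_pos: [0.4163, -0.1811, 0.1797]
tool_rot: [2.366, -2.066, -0.0]
wrist_force: [0.9, 0.0, 0.1]
opening: 0.0476
t5.87 st [-140.4 -170.9] z 179.7 yaw_st -172.8 tilt [0.   0.03] F [0.9 0.  0.1] M [ 0.05 -0.01  0.02] open 0.0476
dp [0.0015, 0.0024, 0.2435] twist [0.0002, -0.0, 0.0013] rows 2.9198208603160003 0.033116226511792336
```

View pics/s3.png

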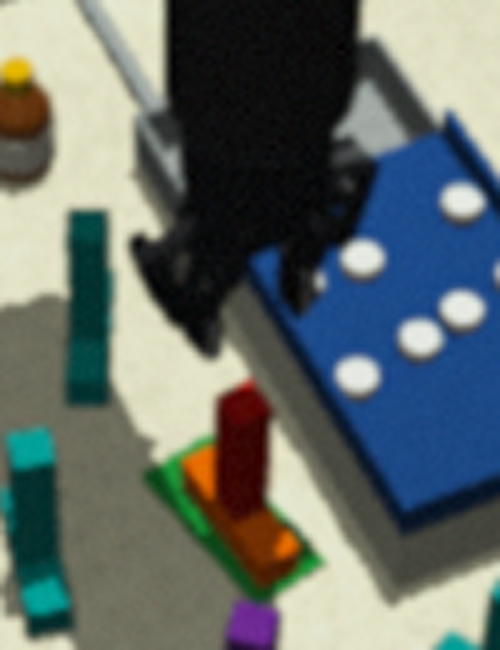

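The open jaws at (205,350) and (300,305) straddle the grip at (243,390). Descending.

```bash
python3 -m pendant '[{"dp":[0.0015,0.002,0.07],"twist":[0,0,0],"claw":0.1},{"dp":[0.0015,0.002,0.13],"twist":[0,0,0],"claw":0.1},{"dp":[0.0015,0.002,0.19],"twist":[0,0,0],"claw":0.1},{"dp":[0.0015,0.002,0.243],"twist":[0,0,0],"claw":0.1},{"dp":[0.0015,0.002,0.243],"twist":[0,0,0],"claw":0.1}]'; python3 -m pendant '[{"dp":[0,0,0],"twist":[0,0,0],"claw":0.1},{"dp":[0,0,0],"twist":[0,0,0],"claw":-0.4},{"dp":[0,0,0],"twist":[0,0,0],"claw":-1},{"dp":[0,0,0],"twist":[0,0,0],"claw":-1},{"dp":[0,0,0],"twist":[0,0,0],"claw":-1}]' 60; python3 - <<'E'
from h import *
st()
E
```

```text
time_s: 6.33
tool_pos: [0.4124, -0.1814, 0.0544]
tool_rot: [2.352, -2.075, -0.01]
wrist_force: [-1.4, -0.2, 0.2]
opening: 0.047
time_s: 6.75
tool_pos: [0.4174, -0.1815, 0.0601]
tool_rot: [-2.36, 2.07, -0.005]
wrist_force: [-0.1, 1.1, 8.1]
opening: 0.0233
t6.75 st [-139.3 -171.3] z 60.1 yaw_st -173.05 tilt [ 0.04 -0.2 ] F [-0.1  1.1  8.1] M [ 0.31  0.29 -0.06] open 0.0233
```

```bash
python3 -m pendant '[{"dp":[0,0,-0.05],"twist":[0,0,0],"claw":-1},{"dp":[0,0,-0.11],"twist":[0,0,0],"claw":-1},{"dp":[0,0,-0.18],"twist":[0,0,0],"claw":-1},{"dp":[0,0,-0.25],"twist":[0,0,0],"claw":-1},{"dp":[0,0,-0.26],"twist":[0,0,0],"claw":-1}]' 80; python3 - <<'E'
from h import *
st(); plan(-.0305,-.220,.19,270)
E
```

```text
time_s: 7.17
tool_pos: [0.4189, -0.182, 0.1951]
tool_rot: [-2.358, 2.067, -0.013]
wrist_force: [1.0, -1.5, -0.5]
opening: 0.0226
t7.17 st [-137.8 -171.8] z 195.1 yaw_st -173.01 tilt [ 0.16 -0.55] F [ 1.  -1.5 -0.5] M [-0.06 -0.29  0.  ] open 0.0226
dp [0.1218, -0.2012, 0.0124] twist [-0.0019, -0.003, -0.4611] rows 2.8241404540160406 11.593415150401949
```

```bash
python3 -m pendant '[{"dp":[0.122,-0.201,0],"twist":[-0.001,-0.001,-0.461],"claw":-1},{"dp":[0.122,-0.201,0],"twist":[-0.001,-0.001,-0.461],"claw":-1},{"dp":[0.122,-0.201,0],"twist":[-0.001,-0.001,-0.461],"claw":-1},{"dp":[0.122,-0.201,0],"twist":[-0.001,-0.001,-0.461],"claw":-1},{"dp":[0.122,-0.201,0],"twist":[-0.001,-0.001,-0.461],"claw":-1}]'; python3 -c "
from h import *
st(); plan(-.0305,-.220,.19,270)"
```

```text
time_s: 7.58
tool_pos: [0.5245, -0.2294, 0.1875]
tool_rot: [2.887, -1.239, -0.005]
wrist_force: [-0.3, 0.3, -1.5]
opening: 0.0232
t7.58 st [ -32.6 -220.2] z 187.5 yaw_st -136.97 tilt [-0.16  0.09] F [-0.3  0.3 -1.5] M [0.08 0.12 0.02] open 0.0232
dp [0.0026, -0.0034, -0.005] twist [0.0001, 0.001, -0.261] rows 0.07855232649045797 6.560272850370022
```

```bash
python3 -m pendant '[{"dp":[0.003,-0.003,0],"twist":[0,0,-0.261],"claw":-1},{"dp":[0.003,-0.003,0],"twist":[0,0,-0.261],"claw":-1},{"dp":[0.003,-0.003,0],"twist":[0,0,-0.261],"claw":-1},{"dp":[0.003,-0.003,0],"twist":[0,0,-0.261],"claw":-1},{"dp":[0.003,-0.003,0],"twist":[0,0,-0.261],"claw":-1}]'; python3 -m pendant '[{"dp":[0,0,0],"twist":[0,0,-0.062],"claw":-1},{"dp":[0,0,0],"twist":[0,0,-0.062],"claw":-1},{"dp":[0,0,0],"twist":[0,0,-0.062],"claw":-1}]'; python3 - <<'E'
from h import *
st(); plan(-.0305,-.220,.12,270)
f=grab("top"); crop(f,(340,170,460,290),5,"t3")
f=grab("side"); crop(f,(320,230,450,360),5,"s4")
E
```

```text
time_s: 8.0
tool_pos: [0.5254, -0.2287, 0.1887]
tool_rot: [-3.127, 0.289, 0.002]
wrist_force: [0.1, -0.5, -1.4]
opening: 0.0234
time_s: 8.25
tool_pos: [0.5254, -0.2287, 0.1887]
tool_rot: [-3.141, -0.012, 0.002]
wrist_force: [-0.3, -0.2, -1.3]
opening: 0.0231
t8.25 st [ -31.7 -219.5] z 188.7 yaw_st -90.11 tilt [-0.08 -0.05] F [-0.3 -0.2 -1.3] M [-0.02 -0.02 -0.  ] open 0.0231
dp [0.0026, 0.001, 0.1374] twist [-0.0003, 0.0004, -0.0006] rows 1.6476218138804188 0.020271453967815056
```

View pics/t3.png

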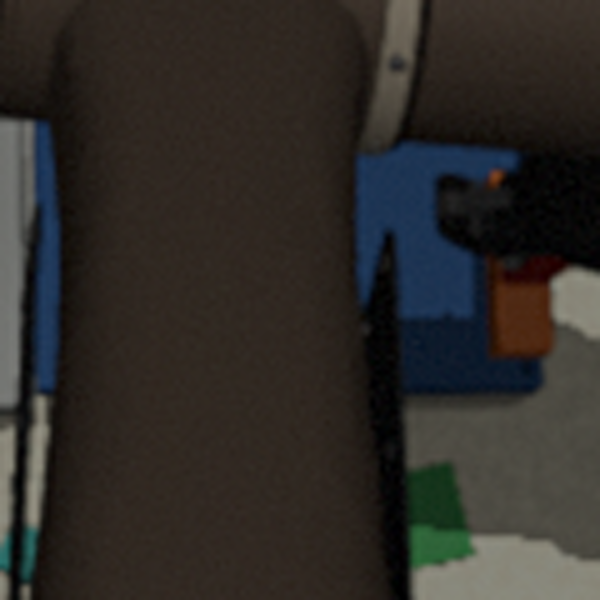

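View pics/s4.png

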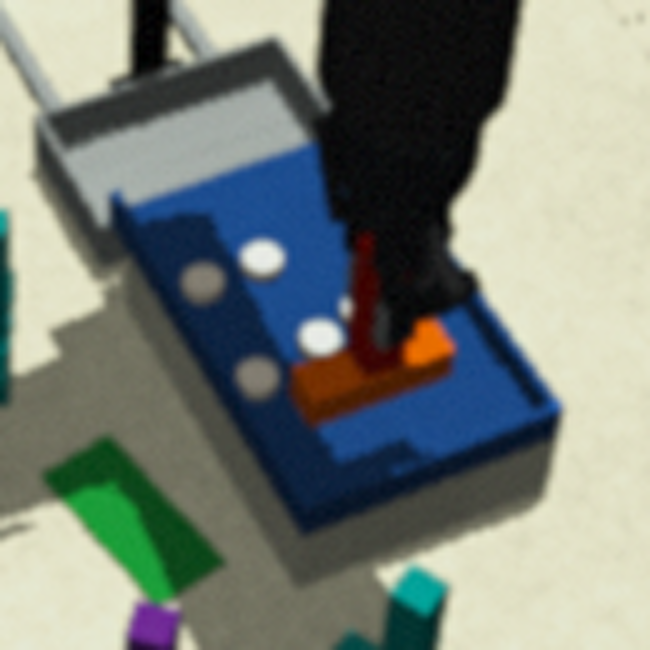

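```bash
python3 - <<'E'
from h import *
f=grab("top")
p=(np.array([[489,346],[552,346],[489,357],[552,357]])+.5)/5-.5+[340,170]
print((w2st(cast(f,p[:2],.1556))*1000).round(1),(w2st(cast(f,p[2:],.1316))*1000).round(1))
# side: bottom front corners
g=grab("side")
q=(np.array([[315,423],[455,372],[293,372],[452,348]])+.5)/5-.5+[320,230]
print((w2st(cast(g,q[:2],.1316))*1000).round(1),(w2st(cast(g,q[2:],.1556))*1000).round(1))
E
```

```text
[[ -70.6 -203.1]
 [ -70.6 -232.2]] [[ -72.1 -208. ]
 [ -72.1 -237.5]]
[[ -72.  -230.9]
 [  12.  -232.1]] [[ -76.7 -211.8]
 [   7.2 -232.5]]
```

```bash
python3 -m pendant '[{"dp":[0,0,0.04],"twist":[0,0,0],"claw":-1},{"dp":[0,0,0.08],"twist":[0,0,0],"claw":-1},{"dp":[0,0,0.11],"twist":[0,0,0],"claw":-1},{"dp":[0,0,0.13],"twist":[0,0,0],"claw":-1},{"dp":[0,0,0.13],"twist":[0,0,0],"claw":-1}]'; python3 -c "
from h import *
st(); plan(-.032,-.219,.119,270)"
```

```text
time_s: 8.87
tool_pos: [0.5252, -0.2286, 0.1217]
tool_rot: [-3.141, -0.005, 0.005]
wrist_force: [0.4, 0.3, -1.6]
opening: 0.0235
t8.87 st [ -32.  -219.5] z 121.7 yaw_st -90.34 tilt [-0.2  -0.06] F [ 0.4  0.3 -1.6] M [ 0.07 -0.37 -0.03] open 0.0235
dp [-0.0001, -0.0009, 0.0054] twist [-0.0003, 0.0011, -0.0019] rows 0.06535100246678595 0.05507424755308003
```

```bash
python3 -m pendant '[{"dp":[0,-0.01,0.005],"twist":[0,0.001,-0.002],"claw":-1},{"dp":[0,-0.03,0.005],"twist":[0,0.001,-0.002],"claw":-1},{"dp":[0,-0.05,0.005],"twist":[0,0.001,-0.002],"claw":-1},{"dp":[0,-0.07,0.005],"twist":[0,0.001,-0.002],"claw":-1},{"dp":[0,-0.09,0.005],"twist":[0,0.001,-0.002],"claw":-1}]'; python3 -c "
from h import *
st()"; python3 -m pendant '[{"dp":[0,-0.02,0],"twist":[0,0,0],"claw":-1},{"dp":[0,-0.04,0],"twist":[0,0,0],"claw":-1},{"dp":[0,-0.06,0],"twist":[0,0,0],"claw":-1},{"dp":[0,-0.08,0],"twist":[0,0,0],"claw":-1},{"dp":[0,-0.1,0],"twist":[0,0,0],"claw":-1}]'; python3 - <<'E'
from h import *
st()
f=grab("side"); crop(f,(320,200,450,350),5,"s5")
E
```

```text
time_s: 9.28
tool_pos: [0.5255, -0.1825, 0.1216]
tool_rot: [-3.141, -0.017, -0.004]
wrist_force: [-0.1, -0.7, -1.6]
opening: 0.0234
t9.28 st [ -31.3 -173.4] z 121.6 yaw_st -89.89 tilt [ 0.13 -0.04] F [-0.1 -0.7 -1.6] M [ 0.02 -0.03 -0.05] open 0.0234
time_s: 9.7
tool_pos: [0.5247, -0.1328, 0.1211]
tool_rot: [-3.141, -0.017, -0.002]
wrist_force: [-0.0, -1.1, -1.0]
opening: 0.0234
t9.70 st [ -31.5 -123.6] z 121.1 yaw_st -89.9 tilt [ 0.08 -0.04] F [-0.  -1.1 -1. ] M [-0.04  0.01 -0.01] open 0.0234
```

View pics/s5.png

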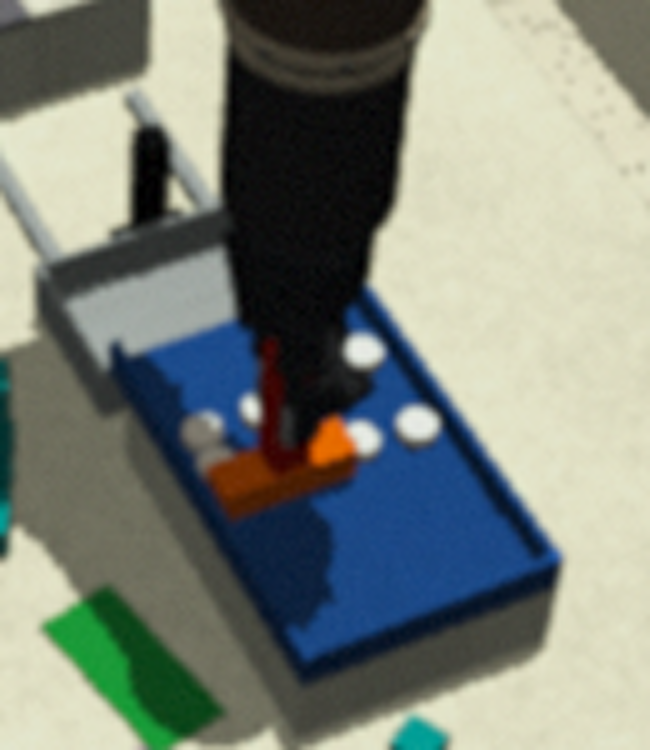

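The blade at (285,470) pushes the near tablets at (200,430) along. The three far tablets at (365,350), (360,440) and (418,425) lie outside the blade's lane.

```bash
python3 -m pendant '[{"dp":[0,-0.018,0.003],"twist":[0,0,0],"claw":-1},{"dp":[0,-0.036,0.003],"twist":[0,0,0],"claw":-1},{"dp":[0,-0.054,0.003],"twist":[0,0,0],"claw":-1},{"dp":[0,-0.072,0.003],"twist":[0,0,0],"claw":-1},{"dp":[0,-0.09,0.003],"twist":[0,0,0],"claw":-1}]'; python3 -m pendant '[{"dp":[0,-0.018,0],"twist":[0,0,0],"claw":-1},{"dp":[0,-0.036,0],"twist":[0,0,0],"claw":-1},{"dp":[0,-0.054,0],"twist":[0,0,0],"claw":-1},{"dp":[0,-0.072,0],"twist":[0,0,0],"claw":-1},{"dp":[0,-0.09,0],"twist":[0,0,0],"claw":-1}]'; python3 - <<'E'
from h import *
st()
f=grab("side"); crop(f,(320,200,450,350),5,"s6")
E
```

```text
time_s: 10.17
tool_pos: [0.5242, -0.0879, 0.1195]
tool_rot: [-3.141, -0.017, -0.002]
wrist_force: [0.1, -0.7, -1.2]
opening: 0.0233
time_s: 10.58
tool_pos: [0.5238, -0.0429, 0.1196]
tool_rot: [-3.141, -0.017, -0.002]
wrist_force: [-0.5, -0.1, -2.1]
opening: 0.0233
t10.58 st [-31.6 -33.7] z 119.6 yaw_st -89.91 tilt [ 0.08 -0.04] F [-0.5 -0.1 -2.1] M [-0.03 -0.06  0.08] open 0.0233
```

View pics/s6.png

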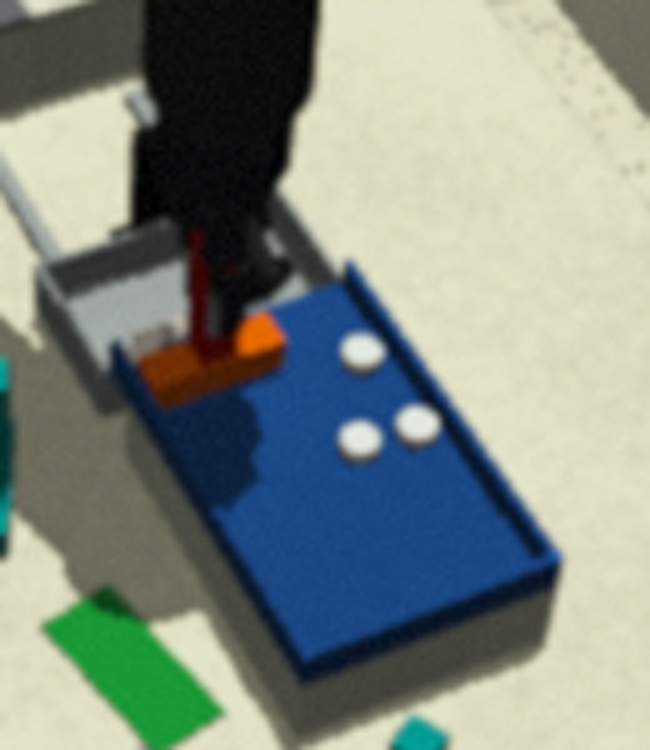

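```bash
python3 -m pendant '[{"dp":[0,-0.014,0],"twist":[0,0,0],"claw":-1},{"dp":[0,-0.028,0],"twist":[0,0,0],"claw":-1},{"dp":[0,-0.042,0],"twist":[0,0,0],"claw":-1},{"dp":[0,-0.054,0],"twist":[0,0,0],"claw":-1},{"dp":[0,-0.054,0],"twist":[0,0,0],"claw":-1}]'; python3 -m pendant '[{"dp":[0,0,-0.05],"twist":[0,0,0],"claw":-1},{"dp":[0,0.05,-0.11],"twist":[0,0,0],"claw":-1},{"dp":[0,0.1,-0.11],"twist":[0,0,0],"claw":-1},{"dp":[0,0.15,-0.11],"twist":[0,0,0],"claw":-1},{"dp":[0,0.2,-0.11],"twist":[0,0,0],"claw":-1}]'; python3 - <<'E'
from h import *
st(); plan(.029,-.219,.18,270)
f=grab("side"); crop(f,(320,200,450,350),5,"s7")
E
```

```text
time_s: 11.05
tool_pos: [0.5236, -0.0158, 0.1196]
tool_rot: [-3.141, -0.018, -0.002]
wrist_force: [-0.7, -1.0, -2.1]
opening: 0.0231
time_s: 11.47
tool_pos: [0.5247, -0.1178, 0.1753]
tool_rot: [-3.141, -0.018, -0.004]
wrist_force: [-0.8, 0.6, -1.9]
opening: 0.0234
t11.47 st [ -31.4 -108.6] z 175.3 yaw_st -89.88 tilt [ 0.16 -0.05] F [-0.8  0.6 -1.9] M [ 0.04  0.04 -0.04] open 0.0234
dp [0.1205, 0.2211, -0.0093] twist [-0.0003, -0.0009, 0.0007] rows 3.0207274442920684 0.029047008578496125
```

View pics/s7.png

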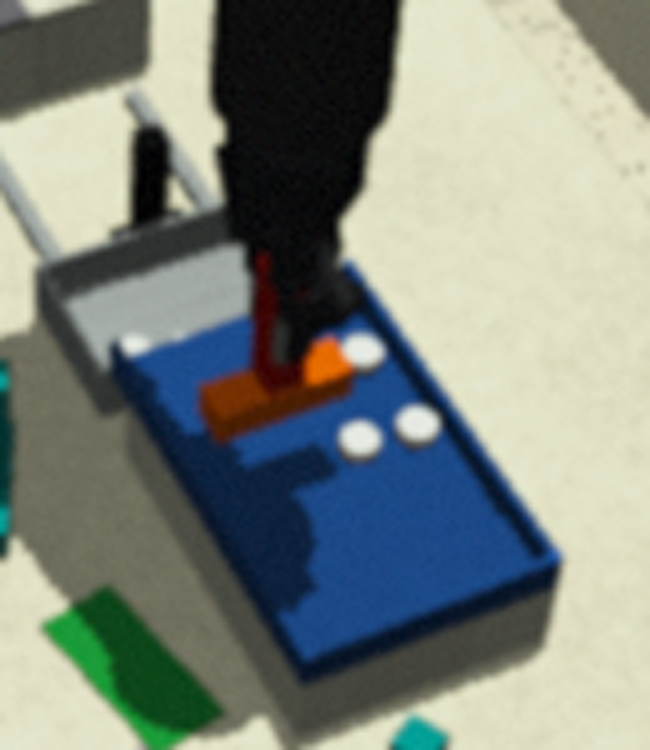

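The near lane is clear, and the three far tablets remain. White patches at (133,345) and (180,335) show behind the lip; I'll check these later from the top. Second lane next.

```bash
python3 -m pendant '[{"dp":[0.12,0.221,-0.01],"twist":[0,0,0],"claw":-1},{"dp":[0.12,0.221,-0.01],"twist":[0,0,0],"claw":-1},{"dp":[0.12,0.221,-0.01],"twist":[0,0,0],"claw":-1},{"dp":[0.12,0.221,-0.01],"twist":[0,0,0],"claw":-1},{"dp":[0.12,0.221,-0.01],"twist":[0,0,0],"claw":-1}]'; python3 - <<'E'
from h import *
st(); plan(.029,-.219,.119,270)
f=grab("side"); crop(f,(320,200,450,350),5,"s8")
f=grab("top"); crop(f,(280,170,460,290),4,"t8")
E
```

```text
time_s: 11.93
tool_pos: [0.5859, -0.2288, 0.1783]
tool_rot: [-3.141, -0.012, 0.0]
wrist_force: [-0.6, -0.1, -2.0]
opening: 0.0231
t11.93 st [  28.7 -220.2] z 178.3 yaw_st -90.11 tilt [-0.02 -0.04] F [-0.6 -0.1 -2. ] M [0.1  0.13 0.06] open 0.0231
dp [0.0006, -0.0023, 0.1185] twist [-0.0002, 0.0001, -0.0006] rows 1.4212390475747787 0.01625205124327285
```

View pics/s8.png

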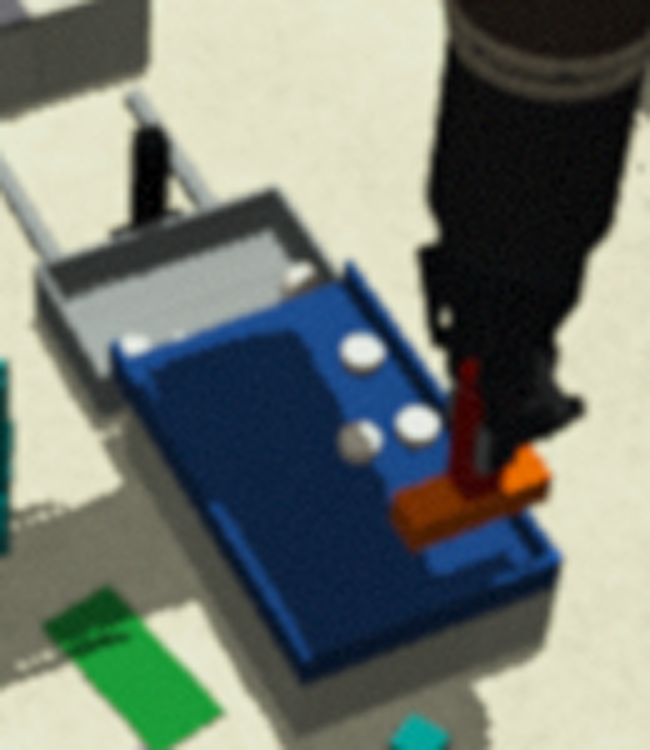

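View pics/t8.png

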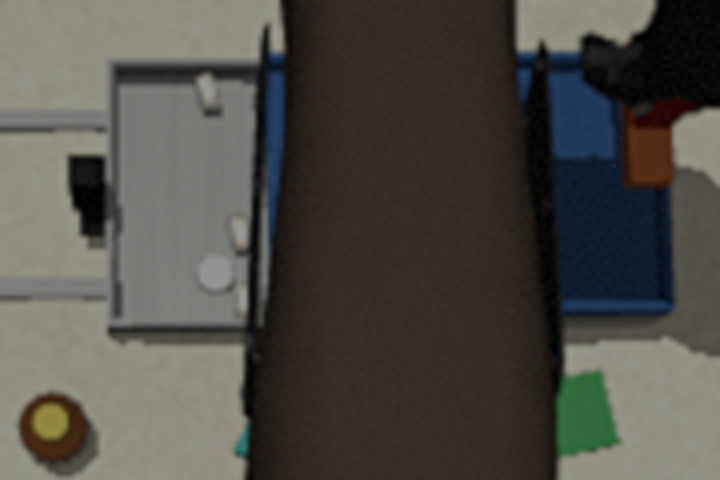

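All 4 swept tablets are in the pan, at (207,90), (240,230), (215,272) and (240,298) in the top crop; some stand on edge. Lowering in the far lane.

```bash
python3 -m pendant '[{"dp":[0,-0.002,0.04],"twist":[0,0,0],"claw":-1},{"dp":[0,-0.002,0.07],"twist":[0,0,0],"claw":-1},{"dp":[0,-0.002,0.09],"twist":[0,0,0],"claw":-1},{"dp":[0,-0.002,0.1],"twist":[0,0,0],"claw":-1},{"dp":[0,-0.002,0.112],"twist":[0,0,0],"claw":-1}]'; python3 - <<'E'
from h import *
st(); plan(.029,-.219,.119,270)
f=grab("side"); crop(f,(360,240,450,350),7,"s9")
E
```

```text
time_s: 12.45
tool_pos: [0.5858, -0.225, 0.1237]
tool_rot: [-3.141, -0.019, -0.003]
wrist_force: [0.5, 0.2, -1.2]
opening: 0.0235
t12.45 st [  28.7 -216.4] z 123.7 yaw_st -89.84 tilt [ 0.1  -0.02] F [ 0.5  0.2 -1.2] M [ 0.02 -0.08  0.  ] open 0.0235
dp [0.0005, 0.0052, 0.0094] twist [-0.0001, -0.0005, 0.0009] rows 0.1290286424580643 0.026276333886180878
```

View pics/s9.png

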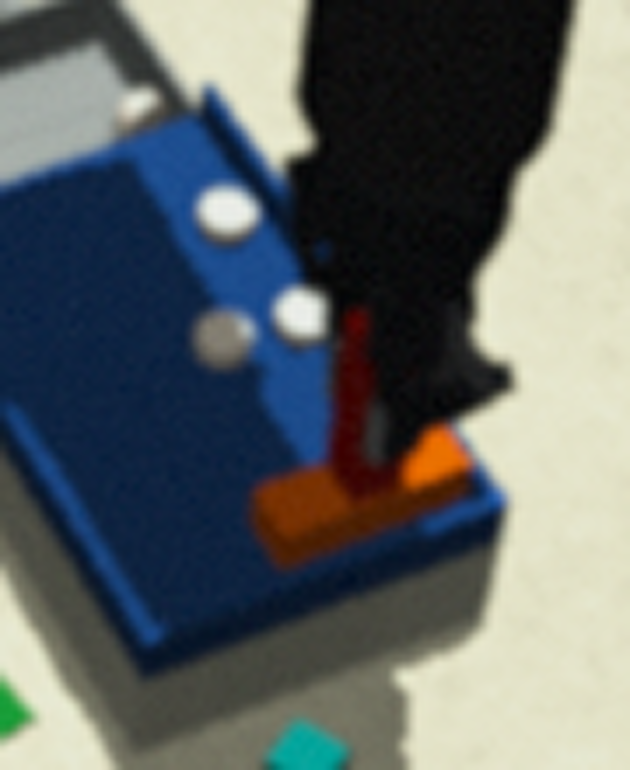

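The blade sits inside the tray behind the three tablets with no contact force. Sweeping.

```bash
python3 -m pendant '[{"dp":[0,-0.01,0.006],"twist":[0,0,0],"claw":-1},{"dp":[0,-0.03,0.008],"twist":[0,0,0],"claw":-1},{"dp":[0,-0.05,0.008],"twist":[0,0,0],"claw":-1},{"dp":[0,-0.07,0.008],"twist":[0,0,0],"claw":-1},{"dp":[0,-0.09,0.008],"twist":[0,0,0],"claw":-1}]'; python3 -m pendant '[{"dp":[0,-0.02,0],"twist":[0,0,0],"claw":-1},{"dp":[0,-0.04,0],"twist":[0,0,0],"claw":-1},{"dp":[0,-0.06,0],"twist":[0,0,0],"claw":-1},{"dp":[0,-0.08,0],"twist":[0,0,0],"claw":-1},{"dp":[0,-0.1,0],"twist":[0,0,0],"claw":-1}]'; python3 -m pendant '[{"dp":[0,-0.018,0],"twist":[0,0,0],"claw":-1},{"dp":[0,-0.036,0],"twist":[0,0,0],"claw":-1},{"dp":[0,-0.054,0],"twist":[0,0,0],"claw":-1},{"dp":[0,-0.072,0],"twist":[0,0,0],"claw":-1},{"dp":[0,-0.09,0],"twist":[0,0,0],"claw":-1}]'; python3 - <<'E'
from h import *
st()
f=grab("side"); crop(f,(320,200,450,350),5,"s10")
E
```

```text
time_s: 12.92
tool_pos: [0.5855, -0.1794, 0.1201]
tool_rot: [-3.141, -0.018, -0.003]
wrist_force: [-0.3, -0.5, -1.4]
opening: 0.023
time_s: 13.33
tool_pos: [0.5847, -0.1296, 0.1197]
tool_rot: [-3.141, -0.017, -0.002]
wrist_force: [-0.3, 1.5, -1.3]
opening: 0.023
time_s: 13.75
tool_pos: [0.5842, -0.0849, 0.1196]
tool_rot: [-3.141, -0.017, -0.002]
wrist_force: [-0.8, 0.2, -1.9]
opening: 0.0231
t13.75 st [ 28.4 -76.2] z 119.6 yaw_st -89.92 tilt [ 0.08 -0.04] F [-0.8  0.2 -1.9] M [-0.09 -0.   -0.01] open 0.0231
```

View pics/s10.png

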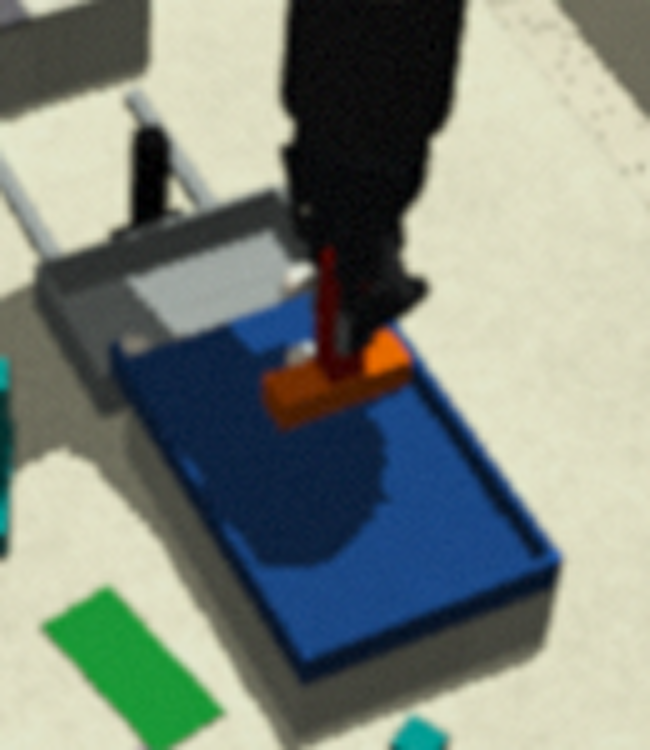

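The tray behind the blade is empty. Continuing past the lip.

```bash
python3 -m pendant '[{"dp":[0,-0.018,0],"twist":[0,0,0],"claw":-1},{"dp":[0,-0.036,0],"twist":[0,0,0],"claw":-1},{"dp":[0,-0.054,0],"twist":[0,0,0],"claw":-1},{"dp":[0,-0.07,0],"twist":[0,0,0],"claw":-1},{"dp":[0,-0.085,0],"twist":[0,0,0],"claw":-1}]';  python3 -m pendant '[{"dp":[0,-0.014,0],"twist":[0,0,0],"claw":-1},{"dp":[0,-0.028,0],"twist":[0,0,0],"claw":-1},{"dp":[0,-0.042,0],"twist":[0,0,0],"claw":-1},{"dp":[0,-0.055,0],"twist":[0,0,0],"claw":-1},{"dp":[0,-0.055,0],"twist":[0,0,0],"claw":-1}]';python3 -m pendant '[{"dp":[0,0,-0.05],"twist":[0,0,0],"claw":-1},{"dp":[0,0.05,-0.12],"twist":[0,0,0],"claw":-1},{"dp":[0,0.12,-0.12],"twist":[0,0,0],"claw":-1},{"dp":[0,0.19,-0.12],"twist":[0,0,0],"claw":-1},{"dp":[0,0.26,-0.12],"twist":[0,0,0],"claw":-1}]'; python3 - <<'E'
from h import *
st()
f=grab("side"); crop(f,(320,200,450,350),5,"s11")
f=grab("top"); crop(f,(280,170,460,290),4,"t11")
E
```

```text
time_s: 14.22
tool_pos: [0.5837, -0.0423, 0.1196]
tool_rot: [-3.141, -0.017, -0.002]
wrist_force: [-0.7, 0.0, -1.9]
opening: 0.0232
time_s: 14.63
tool_pos: [0.5836, -0.0146, 0.1196]
tool_rot: [-3.141, -0.018, -0.002]
wrist_force: [-0.3, -0.1, -2.2]
opening: 0.0234
time_s: 15.05
tool_pos: [0.585, -0.1468, 0.1806]
tool_rot: [-3.141, -0.019, -0.005]
wrist_force: [1.6, -0.1, -2.9]
opening: 0.0232
t15.05 st [  28.6 -138.2] z 180.6 yaw_st -89.85 tilt [ 0.18 -0.05] F [ 1.6 -0.1 -2.9] M [ 0.02 -0.06  0.03] open 0.0232
```

View pics/s11.png

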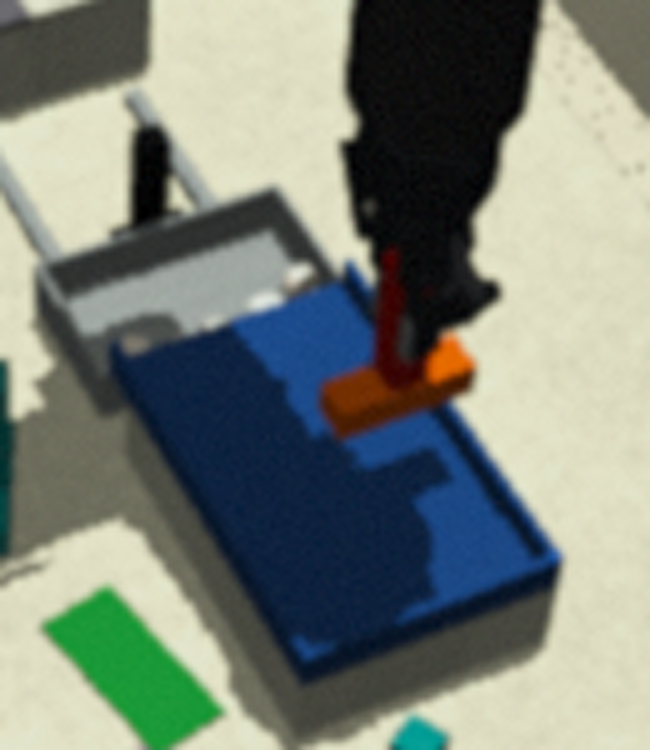

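View pics/t11.png

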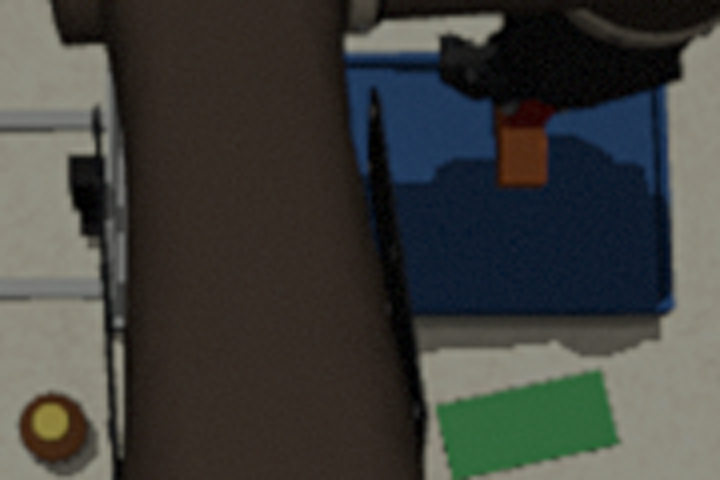

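The tray is empty in both views. Now returning the scraper to the mat before moving the pan; the mat at (437–619, 371–480) is free.

```bash
python3 - <<'E'
from h import *
f=grab("top")
p=(np.array([[437,407],[602,371],[619,441],[455,480]])+.5)/4-.5+[280,170]
print(cast(f,p,.003).mean(0)); plan(.417,-.180,.18,187.5,False)
E
```

```text
[ 0.41472301 -0.17684805  0.003     ]
dp [-0.3351, 0.0613, -0.0016] twist [-0.0004, -0.0001, 0.4606] rows 4.084862377025053 11.579077052848112
```

```bash
python3 -m pendant '[{"dp":[-0.335,0.061,-0.01],"twist":[0,0,0.46],"claw":-1},{"dp":[-0.335,0.061,-0.01],"twist":[0,0,0.46],"claw":-1},{"dp":[-0.335,0.061,-0.01],"twist":[0,0,0.46],"claw":-1},{"dp":[-0.335,0.061,-0.01],"twist":[0,0,0.46],"claw":-1},{"dp":[-0.335,0.061,-0.01],"twist":[0,0,0.46],"claw":-1}]'; python3 -c "
from h import *
st(); plan(.417,-.180,.18,187.5,False)"
```

```text
time_s: 15.62
tool_pos: [0.411, -0.178, 0.184]
tool_rot: [-2.989, 0.96, 0.002]
wrist_force: [-1.1, -0.5, -2.7]
opening: 0.023
t15.62 st [-145.7 -167.7] z 184.0 yaw_st -126.15 tilt [-0.11 -0.07] F [-1.1 -0.5 -2.7] M [0.09 0.22 0.05] open 0.023
dp [0.0121, -0.0037, 0.008] twist [-0.0001, 0.0007, 0.2605] rows 0.17989860683982498 6.548249348383369
```

```bash
python3 -m pendant '[{"dp":[0.008,-0.004,0.008],"twist":[0,0,0.26],"claw":-1},{"dp":[0.008,-0.004,0.008],"twist":[0,0,0.26],"claw":-1},{"dp":[0.008,-0.004,0.008],"twist":[0,0,0.26],"claw":-1},{"dp":[0.008,-0.004,0.008],"twist":[0,0,0.26],"claw":-1},{"dp":[0.008,-0.004,0.008],"twist":[0,0,0.26],"claw":-1}]';python3 -m pendant '[{"dp":[0,0,0],"twist":[0,0,0.062],"claw":-1},{"dp":[0,0,0],"twist":[0,0,0.062],"claw":-1},{"dp":[0,0,0],"twist":[0,0,0.062],"claw":-1}]'; python3 -c "
from h import *
st(); plan(.417,-.180,.063,187.5,False)"
```

```text
time_s: 16.03
tool_pos: [0.4221, -0.1781, 0.1805]
tool_rot: [-2.551, 1.83, -0.002]
wrist_force: [0.1, -0.7, -1.3]
opening: 0.0233
time_s: 16.28
tool_pos: [0.4221, -0.1781, 0.1804]
tool_rot: [-2.364, 2.066, -0.001]
wrist_force: [0.5, -0.0, -1.7]
opening: 0.0231
t16.28 st [-134.6 -168. ] z 180.4 yaw_st -172.83 tilt [-0.03 -0.09] F [ 0.5 -0.  -1.7] M [-0.02  0.02  0.01] open 0.0231
dp [0.0024, 0.011, 0.2347] twist [-0.0005, 0.0002, 0.0011] rows 2.8175676563477183 0.03114444467622042
```

```bash
python3 -m pendant '[{"dp":[0.002,0.011,0.07],"twist":[0,0,0],"claw":-1},{"dp":[0.002,0.011,0.13],"twist":[0,0,0],"claw":-1},{"dp":[0.002,0.011,0.18],"twist":[0,0,0],"claw":-1},{"dp":[0.002,0.011,0.215],"twist":[0,0,0],"claw":-1},{"dp":[0.002,0.011,0.228],"twist":[0,0,0],"claw":-1}]'; python3 - <<'E'
from h import *
st(); plan(.417,-.180,.0605,187.5,False)
f=grab("side"); crop(f,(300,250,400,360),5,"s12")
E
```

```text
time_s: 16.7
tool_pos: [0.4153, -0.1799, 0.064]
tool_rot: [2.37, -2.061, -0.004]
wrist_force: [-0.2, 0.3, -2.2]
opening: 0.0231
t16.70 st [-141.4 -169.7] z 64.0 yaw_st -172.54 tilt [-0.07  0.14] F [-0.2  0.3 -2.2] M [0.03 0.07 0.01] open 0.0231
dp [0.0006, -0.0034, 0.007] twist [0.0008, 0.0004, 0.0028] rows 0.09316546502968791 0.0724413472734513
```

View pics/s12.png

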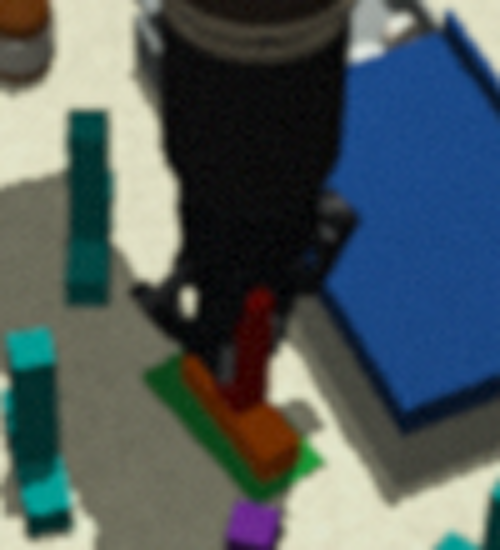

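```bash
python3 -m pendant '[{"dp":[0,0,0.003],"twist":[0,0,0],"claw":-1},{"dp":[0,0,0.006],"twist":[0,0,0],"claw":-1},{"dp":[0,0,0.006],"twist":[0,0,0],"claw":-1}]'; python3 -m pendant '[{"dp":[0,0,0.001],"twist":[0,0,0],"claw":-1},{"dp":[0,0,0.002],"twist":[0,0,0],"claw":-1},{"dp":[0,0,0.002],"twist":[0,0,0],"claw":-1}]'; python3 -c "
from h import *
st()"
```

```text
time_s: 17.0
tool_pos: [0.4178, -0.1803, 0.0643]
tool_rot: [-2.367, 2.062, -0.003]
wrist_force: [-0.6, 0.1, -1.3]
opening: 0.0232
time_s: 17.25
tool_pos: [0.4172, -0.1804, 0.0628]
tool_rot: [-2.367, 2.063, -0.002]
wrist_force: [-0.0, -0.0, -0.9]
opening: 0.0232
t17.25 st [-139.5 -170.2] z 62.8 yaw_st -172.69 tilt [-0.02 -0.14] F [-0.  -0.  -0.9] M [0.   0.05 0.04] open 0.0232
```

```bash
python3 -m pendant '[{"dp":[0,0,0.002],"twist":[0,0,0],"claw":-1},{"dp":[0,0,0.004],"twist":[0,0,0],"claw":-1},{"dp":[0,0,0.004],"twist":[0,0,0],"claw":-1}]'; python3 -m pendant '[{"dp":[0,0,0.001],"twist":[0,0,0],"claw":-1},{"dp":[0,0,0.0016],"twist":[0,0,0],"claw":-1},{"dp":[0,0,0.0016],"twist":[0,0,0],"claw":-1}]'; python3 -c "
from h import *
st()"
```

```text
time_s: 17.5
tool_pos: [0.4171, -0.1804, 0.0605]
tool_rot: [-2.367, 2.063, -0.001]
wrist_force: [-0.1, 0.5, 1.2]
opening: 0.0234
time_s: 17.75
tool_pos: [0.4172, -0.1806, 0.0603]
tool_rot: [-2.368, 2.063, -0.002]
wrist_force: [-3.4, 0.2, 10.5]
opening: 0.0235
t17.75 st [-139.4 -170.4] z 60.3 yaw_st -172.66 tilt [ 0.   -0.11] F [-3.4  0.2 10.5] M [0.54 1.25 0.07] open 0.0235
```

```bash
python3 -m pendant '[{"dp":[0,0,-0.0015],"twist":[0,0,0],"claw":-1},{"dp":[0,0,-0.0015],"twist":[0,0,0],"claw":-0.3},{"dp":[0,0,-0.0015],"twist":[0,0,0],"claw":-0.1},{"dp":[0,0,-0.0015],"twist":[0,0,0],"claw":0.1},{"dp":[0,0,-0.0015],"twist":[0,0,0],"claw":0.1}]'; python3 -m pendant '[{"dp":[0,0,-0.04],"twist":[0,0,0],"claw":0.1},{"dp":[0,0,-0.1],"twist":[0,0,0],"claw":0.1},{"dp":[0,0,-0.17],"twist":[0,0,0],"claw":0.1},{"dp":[0,0,-0.25],"twist":[0,0,0],"claw":0.1},{"dp":[0,0,-0.28],"twist":[0,0,0],"claw":0.1}]'; python3 - <<'E'
from h import *
st(); plan(0.0,.1137,.2,90); plan(0,.1137,.2,270)
f=grab("side"); crop(f,(300,200,450,350),5,"s13")
f=grab("top"); crop(f,(280,170,460,310),4,"t13")
E
```

```text
time_s: 18.17
tool_pos: [0.4169, -0.1804, 0.0602]
tool_rot: [-2.367, 2.064, -0.001]
wrist_force: [-0.7, 0.4, -0.5]
opening: 0.047
time_s: 18.58
tool_pos: [0.4187, -0.181, 0.2054]
tool_rot: [-2.366, 2.06, -0.01]
wrist_force: [1.7, -0.3, 0.1]
opening: 0.0469
t18.58 st [-137.9 -170.8] z 205.4 yaw_st -172.64 tilt [ 0.1  -0.43] F [ 1.7 -0.3  0.1] M [-0.05 -0.2  -0.  ] open 0.0469
dp [-0.5291, -0.3464, 0.0125] twist [-0.0023, 0.0016, 0.5409] rows 7.584375330936367 13.59744714633469
dp [-0.5291, -0.3464, 0.0125] twist [-0.0015, -0.0022, -0.4591] rows 7.584375330936367 11.542456974524612
```

View pics/s13.png

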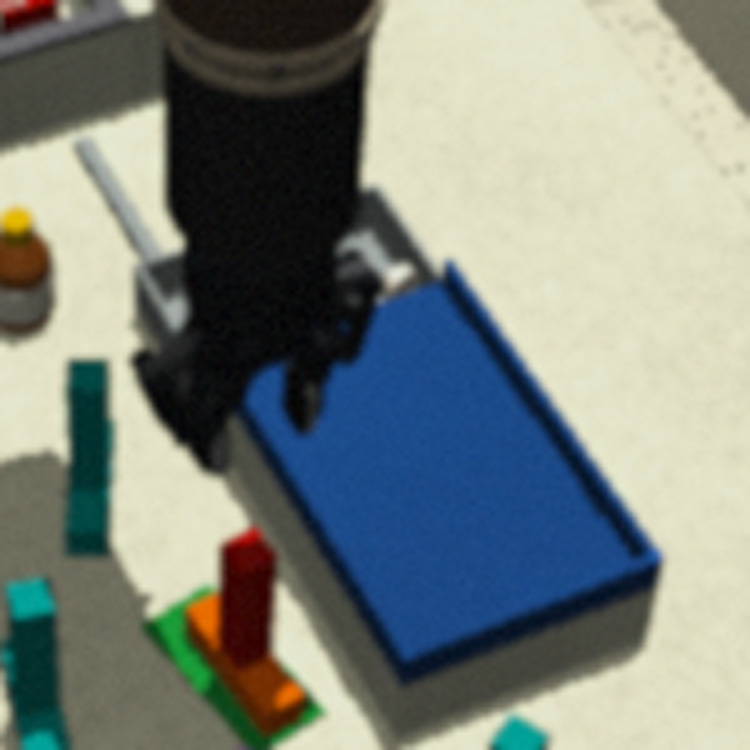

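View pics/t13.png

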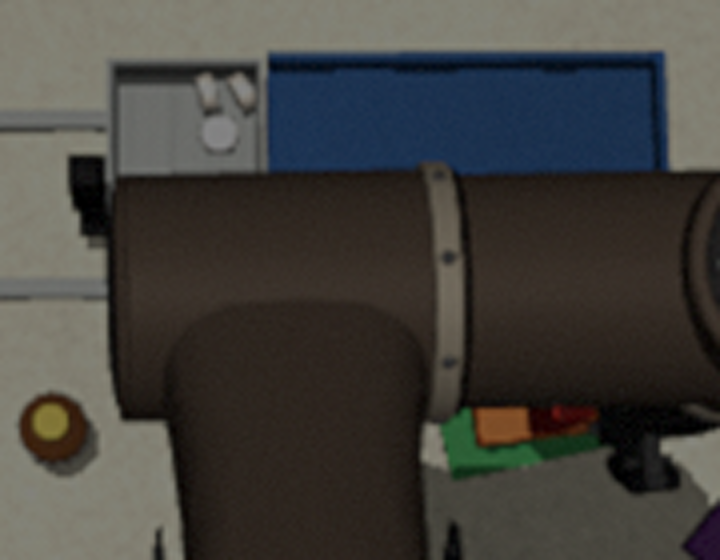

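The scraper stands on the mat and the tray is empty. Next, over to the post, turning to yaw 270 on the way.

```bash
python3 -m pendant '[{"dp":[-0.529,-0.346,0.01],"twist":[0,0,-0.459],"claw":0.1},{"dp":[-0.529,-0.346,0.01],"twist":[0,0,-0.459],"claw":0.1},{"dp":[-0.529,-0.346,0.01],"twist":[0,0,-0.459],"claw":0.1},{"dp":[-0.529,-0.346,0.01],"twist":[0,0,-0.459],"claw":0.1},{"dp":[-0.529,-0.346,0.01],"twist":[0,0,-0.459],"claw":0.1}]';python3 -c "
from h import *
st(); plan(0,.1137,.2,270)"
```

```text
time_s: 19.1
tool_pos: [0.5059, 0.0096, 0.1965]
tool_rot: [-2.891, 1.228, -0.001]
wrist_force: [1.1, -0.9, 0.6]
opening: 0.0468
t19.10 st [-49.   18.9] z 196.5 yaw_st -136.55 tilt [ 0.   -0.05] F [ 1.1 -0.9  0.6] M [-0.09 -0.14  0.01] open 0.0468
dp [-0.0702, -0.2015, -0.0068] twist [-0.0002, -0.0001, -0.2586] rows 2.5599214982505027 6.500933666726029
```

```bash
python3 -m pendant '[{"dp":[-0.07,-0.2,-0.006],"twist":[0,0,-0.259],"claw":0.1},{"dp":[-0.07,-0.2,-0.006],"twist":[0,0,-0.259],"claw":0.1},{"dp":[-0.07,-0.2,-0.006],"twist":[0,0,-0.259],"claw":0.1},{"dp":[-0.07,-0.2,-0.006],"twist":[0,0,-0.259],"claw":0.1},{"dp":[-0.07,-0.2,-0.006],"twist":[0,0,-0.259],"claw":0.1}]';python3 -m pendant '[{"dp":[0,0,0],"twist":[0,0,-0.06],"claw":0.1},{"dp":[0,0,0],"twist":[0,0,-0.06],"claw":0.1},{"dp":[0,0,0],"twist":[0,0,-0.06],"claw":0.1}]';python3 - <<'E'
from h import *
st(); plan(0,.1137,.076,270)
f=grab("side"); crop(f,(300,180,450,330),5,"s14")
f=grab("top"); crop(f,(260,170,460,310),4,"t14")
E
```

```text
time_s: 19.52
tool_pos: [0.5541, 0.1037, 0.1986]
tool_rot: [3.129, -0.276, -0.002]
wrist_force: [-0.9, -1.4, 0.7]
opening: 0.0471
time_s: 19.77
tool_pos: [0.5537, 0.1021, 0.1991]
tool_rot: [3.142, 0.012, -0.001]
wrist_force: [0.1, 0.9, -0.1]
opening: 0.047
t19.77 st [ -0.4 111. ] z 199.1 yaw_st -90.1 tilt [-0.02  0.  ] F [ 0.1  0.9 -0.1] M [-0.03 -0.   -0.02] open 0.047
dp [0.0009, -0.0053, 0.2463] twist [0.0, 0.0001, -0.0006] rows 2.953783413876893 0.014362795297520553
```

View pics/s14.png

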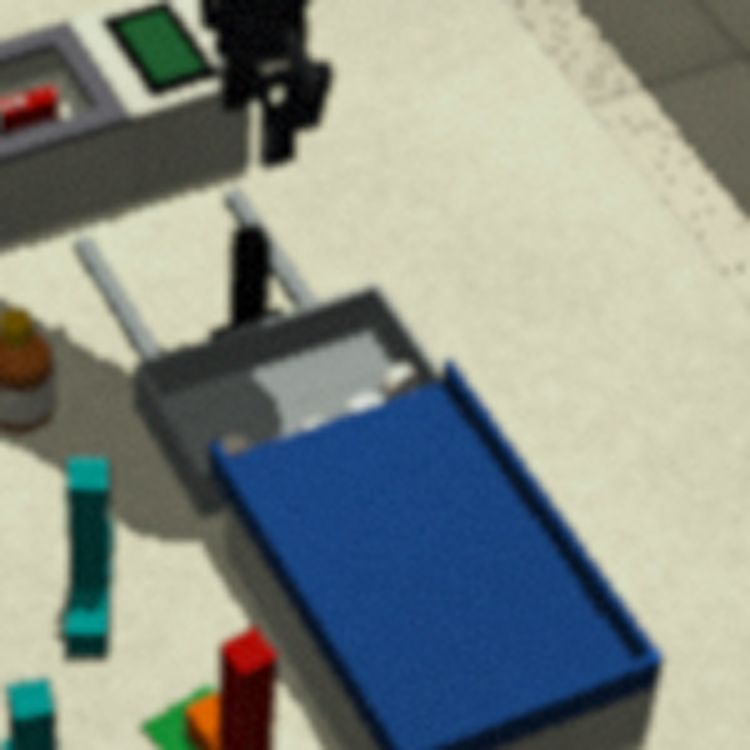

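View pics/t14.png

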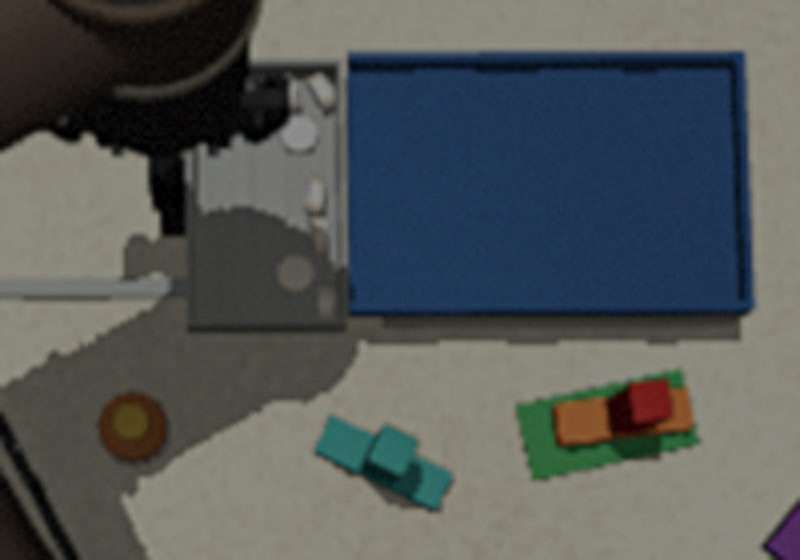

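All 7 tablets are in the pan: (290,95), (320,90), (300,132), (317,195), (320,235), (295,272) and (325,298). The tray is empty, and the scraper stands on the mat at (625,415). Gripping the post.

```bash
python3 -m pendant '[{"dp":[0.001,-0.005,0.07],"twist":[0,0,0],"claw":0.1},{"dp":[0.001,-0.005,0.14],"twist":[0,0,0],"claw":0.1},{"dp":[0.001,-0.005,0.2],"twist":[0,0,0],"claw":0.1},{"dp":[0.001,-0.005,0.243],"twist":[0,0,0],"claw":0.1},{"dp":[0.001,-0.005,0.243],"twist":[0,0,0],"claw":0.1}]'; python3 -m pendant '[{"dp":[0,0,0],"twist":[0,0,0],"claw":0.1},{"dp":[0,0,0],"twist":[0,0,0],"claw":-0.4},{"dp":[0,0,0],"twist":[0,0,0],"claw":-1},{"dp":[0,0,0],"twist":[0,0,0],"claw":-1},{"dp":[0,0,0],"twist":[0,0,0],"claw":-1}]' 40;python3 -c "
from h import *
st()"
```

```text
time_s: 20.28
tool_pos: [0.5516, 0.1032, 0.0741]
tool_rot: [3.139, 0.002, -0.01]
wrist_force: [-0.5, -0.2, 0.6]
opening: 0.047
time_s: 20.7
tool_pos: [0.556, 0.1053, 0.0808]
tool_rot: [-3.14, -0.008, -0.007]
wrist_force: [-0.3, 1.0, 6.3]
opening: 0.0197
t20.70 st [  2.  114.2] z 80.8 yaw_st -90.24 tilt [ 0.26 -0.11] F [-0.3  1.   6.3] M [0.12 0.39 0.15] open 0.0197
```

```bash
python3 -m pendant '[{"dp":[0,-0.006,0],"twist":[0,0,0],"claw":-1},{"dp":[0,-0.018,0],"twist":[0,0,0],"claw":-1},{"dp":[0,-0.032,0],"twist":[0,0,0],"claw":-1},{"dp":[0,-0.046,0],"twist":[0,0,0],"claw":-1},{"dp":[0,-0.06,0],"twist":[0,0,0],"claw":-1}]'; python3 -m pendant '[{"dp":[0,-0.014,0],"twist":[0,0,0],"claw":-1},{"dp":[0,-0.028,0],"twist":[0,0,0],"claw":-1},{"dp":[0,-0.042,0],"twist":[0,0,0],"claw":-1},{"dp":[0,-0.056,0],"twist":[0,0,0],"claw":-1},{"dp":[0,-0.07,0],"twist":[0,0,0],"claw":-1}]';python3 -m pendant '[{"dp":[0,-0.014,0],"twist":[0,0,0],"claw":-1},{"dp":[0,-0.028,0],"twist":[0,0,0],"claw":-1},{"dp":[0,-0.042,0],"twist":[0,0,0],"claw":-1},{"dp":[0,-0.056,0],"twist":[0,0,0],"claw":-1},{"dp":[0,-0.07,0],"twist":[0,0,0],"claw":-1}]';python3 -c "
from h import *
st()"
```

```text
time_s: 21.12
tool_pos: [0.5556, 0.1349, 0.0808]
tool_rot: [-3.14, -0.008, -0.006]
wrist_force: [-0.3, -2.0, 7.6]
opening: 0.0195
time_s: 21.53
tool_pos: [0.5552, 0.17, 0.0808]
tool_rot: [-3.14, -0.008, -0.006]
wrist_force: [-0.4, -2.9, 7.8]
opening: 0.0194
time_s: 21.95
tool_pos: [0.5549, 0.2049, 0.0808]
tool_rot: [-3.14, -0.008, -0.005]
wrist_force: [-2.2, -2.3, 7.8]
opening: 0.0195
t21.95 st [  1.7 213.8] z 80.8 yaw_st -90.25 tilt [ 0.18 -0.06] F [-2.2 -2.3  7.8] M [-0.91  0.67  0.18] open 0.0195
```

```bash
python3 -m pendant '[{"dp":[0,-0.012,0],"twist":[0,0,0],"claw":-1},{"dp":[0,-0.022,0],"twist":[0,0,0],"claw":-1},{"dp":[0,-0.032,0],"twist":[0,0,0],"claw":-1},{"dp":[0,-0.038,0],"twist":[0,0,0],"claw":-1},{"dp":[0,-0.042,0],"twist":[0,0,0],"claw":-1}]';python3 -c "
from h import *
st()"
```

```text
time_s: 22.37
tool_pos: [0.5545, 0.2252, 0.0807]
tool_rot: [3.141, 0.008, 0.004]
wrist_force: [1.7, -13.9, 8.6]
opening: 0.0199
t22.37 st [  1.6 234.1] z 80.7 yaw_st -90.23 tilt [0.14 0.02] F [  1.7 -13.9   8.6] M [-4.51 -0.77  0.19] open 0.0199
```

```bash
python3 -m pendant '[{"dp":[0,-0.003,0],"twist":[0,0,0],"claw":-1},{"dp":[0,-0.003,0],"twist":[0,0,0],"claw":-1},{"dp":[0,-0.003,0],"twist":[0,0,0],"claw":-1}]';python3 -c "
from h import *
st()"; python3 -m pendant '[{"dp":[0,0.004,0],"twist":[0,0,0],"claw":-1},{"dp":[0,0.006,0],"twist":[0,0,0],"claw":-0.4},{"dp":[0,0.006,0],"twist":[0,0,0],"claw":-0.1},{"dp":[0,0.006,0],"twist":[0,0,0],"claw":-0.1}]';python3 -c "
from h import *
st()"
```

```text
time_s: 22.62
tool_pos: [0.5546, 0.2251, 0.0808]
tool_rot: [3.14, 0.007, 0.003]
wrist_force: [0.5, -11.8, 10.0]
opening: 0.0197
t22.62 st [  1.6 234. ] z 80.8 yaw_st -90.27 tilt [0.12 0.09] F [  0.5 -11.8  10. ] M [-3.49 -0.17  0.18] open 0.0197
time_s: 22.95
tool_pos: [0.5544, 0.2243, 0.0793]
tool_rot: [-3.14, -0.007, -0.003]
wrist_force: [0.5, 0.6, -0.1]
opening: 0.0387
t22.95 st [  1.4 233.2] z 79.3 yaw_st -90.29 tilt [ 0.11 -0.07] F [ 0.5  0.6 -0.1] M [ 0.03 -0.03  0.01] open 0.0387
```

```bash
python3 -m pendant '[{"dp":[0,0,-0.06],"twist":[0,0,0],"claw":-0.1},{"dp":[0,0,-0.13],"twist":[0,0,0],"claw":-0.1},{"dp":[0,0,-0.2],"twist":[0,0,0],"claw":-0.1},{"dp":[0,0,-0.2],"twist":[0,0,0],"claw":-0.1}]';python3 - <<'E'
from h import *
st(); plan(-.06,.3267,.17,270)
f=grab("side"); crop(f,(270,170,420,320),5,"s15")
f=grab("top"); crop(f,(180,170,340,290),5,"t15")
E
```

```text
time_s: 23.28
tool_pos: [0.5575, 0.2261, 0.1865]
tool_rot: [-3.136, -0.009, -0.017]
wrist_force: [0.1, 1.1, 1.4]
opening: 0.0386
t23.28 st [  4.6 235. ] z 186.5 yaw_st -90.19 tilt [ 0.63 -0.33] F [0.1 1.1 1.4] M [ 0.16 -0.22  0.03] open 0.0386
dp [-0.1302, -0.1829, 0.0326] twist [-0.0018, -0.0035, -0.0011] rows 2.7196267155114446 0.10290127094395232
```

View pics/s15.png

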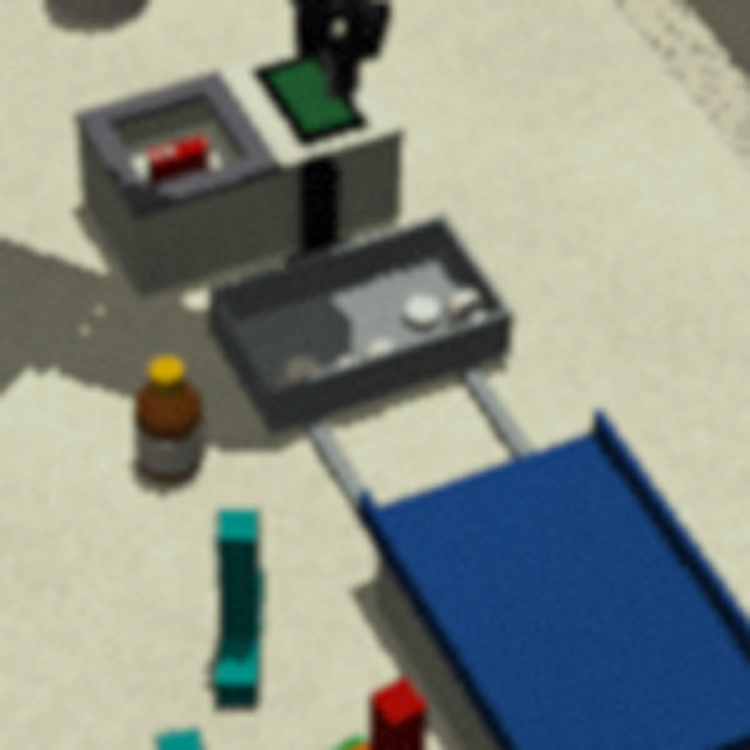

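View pics/t15.png

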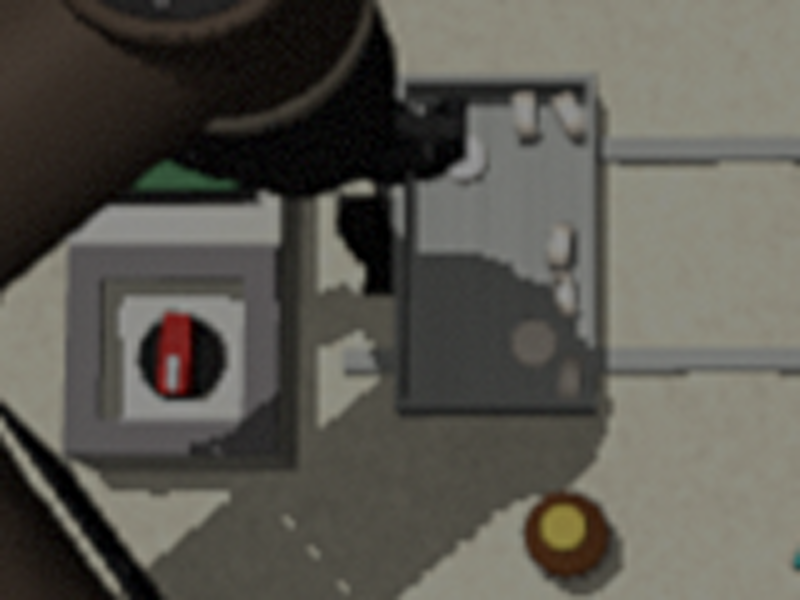

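Seven tablets are still in the pan, which is at the weighing end. The knob bar is at (176,354) with its white mark at (172,372). Measuring it.

```bash
python3 - <<'E'
from h import *
f=grab("top")
cx=lambda p:(np.array(p,float)+.5)/5-.5+[180,170]
print("open",(w2st(cast(f,cx([[100,280],[243,280],[97,420],[243,420]]),.08))*1000).round(1))
print("bar",(w2st(cast(f,cx([[162,312],[192,315],[190,397],[158,397]]),.071))*1000).round(1))
m=mask(f,(0,120,60),(6,255,255),(195,225,235,255)); 
cs,_=cv2.findContours(m,cv2.RETR_EXTERNAL,cv2.CHAIN_APPROX_NONE); c=max(cs,key=cv2.contourArea); r=cv2.minAreaRect(c); print(r,(w2st(cast(f,cv2.boxPoints(r),.071))*1000).round(1))
g=grab("side")
cx=lambda p:(np.array(p,float)+.5)/5-.5+[270,170]
print("sideopen",(w2st(cast(g,cx([[108,127],[205,95],[252,158],[150,190]]),.08))*1000).round(1))
print("sidebar",(w2st(cast(g,cx([[180,148]]),.071))*1000).round(1))
E
```

```text
open [[-25.1 360.7]
 [-25.2 290.6]
 [-94.1 360.2]
 [-94.2 289.2]]
bar [[-39.5 331.6]
 [-41.  316.8]
 [-81.6 316.8]
 [-81.6 332.5]]
((214.0, 240.5), (15.0, 6.0), 90.0) [[-42.  334. ]
 [-42.  319.2]
 [-79.2 318.3]
 [-79.1 333. ]]
sideopen [[-99.5 354.4]
 [-28.7 357.2]
 [-24.9 287.8]
 [-97.2 287.2]]
sidebar [[-60.5 325.2]]
```

Both views put the knob axis at station (-60, 325). The post readings show the arm reads about 2 mm higher than the images, so I aim at (-58.5, 326.9) with a 26 mm opening.

```bash
python3 -m pendant '[{"dp":[-0.12,-0.18,0.03],"twist":[0,0,0],"claw":-0.39},{"dp":[-0.12,-0.18,0.03],"twist":[0,0,0],"claw":-0.39},{"dp":[-0.12,-0.18,0.03],"twist":[0,0,0],"claw":-0.39},{"dp":[-0.12,-0.18,0.03],"twist":[0,0,0],"claw":-0.39},{"dp":[-0.12,-0.18,0.03],"twist":[0,0,0],"claw":-0.39}]';python3 - <<'E'
from h import *
st(); plan(-.0585,.3269,.1,270)
f=grab("side"); crop(f,(270,130,390,250),5,"s16")
E
```

```text
time_s: 23.9
tool_pos: [0.4923, 0.3145, 0.1622]
tool_rot: [3.14, 0.011, -0.001]
wrist_force: [0.4, -0.5, 0.7]
opening: 0.0257
t23.90 st [-59.8 323.9] z 162.2 yaw_st -90.13 tilt [-0.04  0.1 ] F [ 0.4 -0.5  0.7] M [-0.07  0.02  0.01] open 0.0257
dp [0.0027, -0.0061, 0.1244] twist [0.0005, 0.0002, -0.0007] rows 1.493189734173189 0.022875870792021254
```

View pics/s16.png

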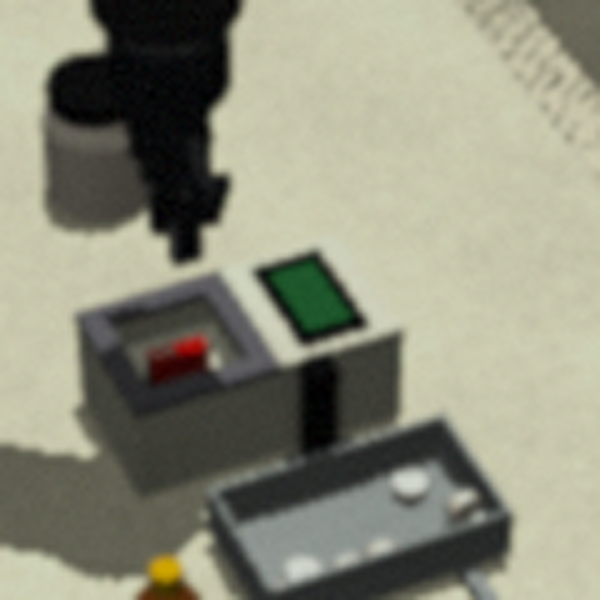

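The fingers at (185,240) hang over the well and are clear of the jar. Descending in steps.

```bash
python3 -m pendant '[{"dp":[0.0025,-0.006,0.05],"twist":[0,0,0],"claw":-0.39},{"dp":[0.0025,-0.006,0.1],"twist":[0,0,0],"claw":-0.39},{"dp":[0.0025,-0.006,0.124],"twist":[0,0,0],"claw":-0.39},{"dp":[0.0025,-0.006,0.124],"twist":[0,0,0],"claw":-0.39},{"dp":[0.0025,-0.006,0.124],"twist":[0,0,0],"claw":-0.39}]';python3 - <<'E'
from h import *
st(); plan(-.0585,.3269,.0575,270)
f=grab("side"); crop(f,(270,130,390,250),5,"s17")
f=grab("top"); crop(f,(180,190,260,270),7,"t17")
E
```

```text
time_s: 24.37
tool_pos: [0.4953, 0.3158, 0.1012]
tool_rot: [3.14, 0.006, 0.0]
wrist_force: [0.3, -0.8, 0.8]
opening: 0.0261
t24.37 st [-56.8 325.2] z 101.2 yaw_st -90.33 tilt [0.01 0.07] F [ 0.3 -0.8  0.8] M [ 0.   -0.05 -0.02] open 0.0261
dp [-0.0035, -0.0035, 0.0874] twist [0.0004, -0.0001, -0.0018] rows 1.0497968221693306 0.04672970592409299
```

View pics/s17.png

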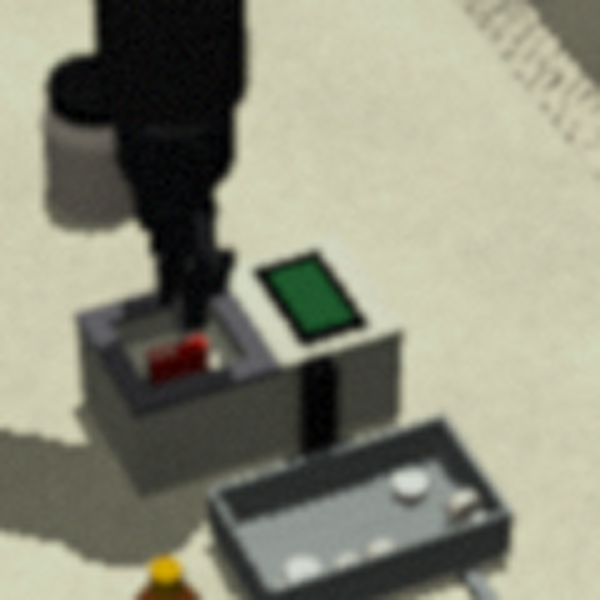

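View pics/t17.png

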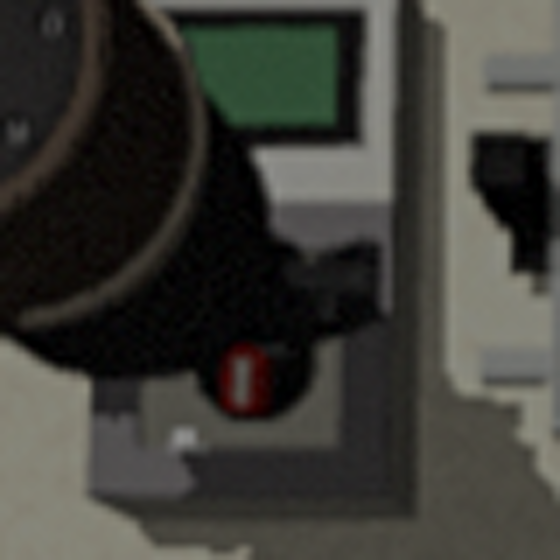

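```bash
python3 -m pendant '[{"dp":[-0.002,-0.0035,0.02],"twist":[0,0,-0.002],"claw":-0.39},{"dp":[-0.002,-0.0035,0.04],"twist":[0,0,-0.002],"claw":-0.39},{"dp":[-0.002,-0.0035,0.058],"twist":[0,0,-0.002],"claw":-0.39},{"dp":[-0.002,-0.0035,0.07],"twist":[0,0,-0.002],"claw":-0.39},{"dp":[-0.002,-0.0035,0.07],"twist":[0,0,-0.002],"claw":-0.39}]';python3 - <<'E'
from h import *
st(); plan(-.0585,.3269,.0575,270)
E
```

```text
time_s: 24.88
tool_pos: [0.4932, 0.3179, 0.065]
tool_rot: [3.14, 0.017, -0.001]
wrist_force: [0.2, 0.6, 0.4]
opening: 0.026
t24.88 st [-58.9 327.3] z 65.0 yaw_st -89.92 tilt [-0.04  0.08] F [0.2 0.6 0.4] M [-0.01  0.02  0.04] open 0.026
dp [0.0007, 0.0008, 0.015] twist [0.0005, 0.0002, 0.0004] rows 0.18005373147113715 0.016751914532971902
```

```bash
python3 -m pendant '[{"dp":[0,0,0.007],"twist":[0,0,0],"claw":-0.39},{"dp":[0,0,0.013],"twist":[0,0,0],"claw":-0.39},{"dp":[0,0,0.013],"twist":[0,0,0],"claw":-0.39}]';python3 -c "
from h import *
st()"; python3 -m pendant '[{"dp":[0,0,0],"twist":[0,0,0],"claw":-0.6},{"dp":[0,0,0],"twist":[0,0,0],"claw":-1},{"dp":[0,0,0],"twist":[0,0,0],"claw":-1},{"dp":[0,0,0],"twist":[0,0,0],"claw":-1}]' 25;python3 -c "
from h import *
st()"
```

```text
time_s: 25.13
tool_pos: [0.4939, 0.3186, 0.0599]
tool_rot: [-3.141, -0.017, -0.001]
wrist_force: [0.7, -0.3, -0.3]
opening: 0.026
t25.13 st [-58.1 328.1] z 59.9 yaw_st -89.91 tilt [ 0.05 -0.01] F [ 0.7 -0.3 -0.3] M [-0.05  0.03 -0.01] open 0.026
time_s: 25.47
tool_pos: [0.4942, 0.3175, 0.0606]
tool_rot: [3.141, 0.017, 0.002]
wrist_force: [3.3, -4.9, 0.6]
opening: 0.0133
t25.47 st [-57.8 327. ] z 60.6 yaw_st -89.92 tilt [0.07 0.05] F [ 3.3 -4.9  0.6] M [-1.65 -0.83  0.04] open 0.0133
```

```bash
python3 -m pendant '[{"dp":[0,0,0],"twist":[0,0,0.02],"claw":-1},{"dp":[0,0,0],"twist":[0,0,0.05],"claw":-1},{"dp":[0,0,0],"twist":[0,0,0.08],"claw":-1},{"dp":[0,0,0],"twist":[0,0,0.11],"claw":-1},{"dp":[0,0,0],"twist":[0,0,0.14],"claw":-1}]';python3 -c "
from h import *
st()"; python3 -m pendant '[{"dp":[0,0,0],"twist":[0,0,0.03],"claw":-1},{"dp":[0,0,0],"twist":[0,0,0.06],"claw":-1},{"dp":[0,0,0],"twist":[0,0,0.09],"claw":-1},{"dp":[0,0,0],"twist":[0,0,0.12],"claw":-1},{"dp":[0,0,0],"twist":[0,0,0.15],"claw":-1}]';python3 -c "
from h import *
st()"
```

```text
time_s: 25.88
tool_pos: [0.494, 0.3166, 0.0606]
tool_rot: [3.066, -0.676, 0.002]
wrist_force: [2.7, -8.3, 1.6]
opening: 0.0128
t25.88 st [-58.1 326. ] z 60.6 yaw_st -115.39 tilt [0.08 0.11] F [ 2.7 -8.3  1.6] M [-3.08 -0.9   0.09] open 0.0128
time_s: 26.3
tool_pos: [0.4934, 0.3157, 0.0606]
tool_rot: [2.822, -1.372, 0.002]
wrist_force: [0.8, -10.1, 5.4]
opening: 0.0131
t26.30 st [-58.7 325.2] z 60.6 yaw_st -142.41 tilt [0.15 0.16] F [  0.8 -10.1   5.4] M [-3.74  0.07  0.1 ] open 0.0131
```

```bash
python3 -m pendant '[{"dp":[0,0,0],"twist":[0,0,0.025],"claw":-1},{"dp":[0,0,0],"twist":[0,0,0.05],"claw":-1},{"dp":[0,0,0],"twist":[0,0,0.07],"claw":-1},{"dp":[0,0,0],"twist":[0,0,0.09],"claw":-1},{"dp":[0,0,0],"twist":[0,0,0.09],"claw":-1}]';python3 -c "
from h import *
st()"
```

```text
time_s: 26.72
tool_pos: [0.4929, 0.3153, 0.0606]
tool_rot: [2.6, -1.755, 0.002]
wrist_force: [-1.8, -10.2, 6.6]
opening: 0.0127
t26.72 st [-59.2 324.8] z 60.6 yaw_st -158.57 tilt [0.2  0.18] F [ -1.8 -10.2   6.6] M [-3.97  0.68  0.01] open 0.0127
```

```bash
python3 -m pendant '[{"dp":[0,0,0],"twist":[0,0,0.012],"claw":-1},{"dp":[0,0,0],"twist":[0,0,0.024],"claw":-1},{"dp":[0,0,0],"twist":[0,0,0.024],"claw":-1}]';python3 -c "
from h import *
st()"; python3 -m pendant '[{"dp":[0,0,0],"twist":[0,0,0.01],"claw":-1},{"dp":[0,0,0],"twist":[0,0,0.02],"claw":-1},{"dp":[0,0,0],"twist":[0,0,0.02],"claw":-1}]';python3 -c "
from h import *
st()"
```

```text
time_s: 26.97
tool_pos: [0.4927, 0.3155, 0.0606]
tool_rot: [2.535, -1.848, 0.002]
wrist_force: [-2.5, -10.3, 7.1]
opening: 0.0131
t26.97 st [-59.4 325. ] z 60.6 yaw_st -162.72 tilt [0.21 0.16] F [ -2.5 -10.3   7.1] M [-3.43  1.29  0.72] open 0.0131
time_s: 27.22
tool_pos: [0.4927, 0.3156, 0.0607]
tool_rot: [2.477, -1.925, 0.003]
wrist_force: [-4.1, -9.4, 7.4]
opening: 0.013
t27.22 st [-59.4 325. ] z 60.7 yaw_st -166.23 tilt [0.24 0.15] F [-4.1 -9.4  7.4] M [-3.61  1.41  1.3 ] open 0.013
```

The torque about the knob axis rises from 0 to 1.3 N m, so it is on its stop. Releasing and rising straight up.

```bash
python3 -m pendant '[{"dp":[0,0,0],"twist":[0,0,0],"claw":-0.6},{"dp":[0,0,0],"twist":[0,0,0],"claw":-0.42},{"dp":[0,0,0],"twist":[0,0,0],"claw":-0.42},{"dp":[0,0,0],"twist":[0,0,0],"claw":-0.42}]';python3 -c "
from h import *
st()"; python3 -m pendant '[{"dp":[0,0,-0.03],"twist":[0,0,0],"claw":-0.42},{"dp":[0,0,-0.08],"twist":[0,0,0],"claw":-0.42},{"dp":[0,0,-0.15],"twist":[0,0,0],"claw":-0.42},{"dp":[0,0,-0.22],"twist":[0,0,0],"claw":-0.42},{"dp":[0,0,-0.28],"twist":[0,0,0],"claw":-0.42}]';python3 - <<'E'
from h import *
st()
f=grab("side"); crop(f,(270,130,390,250),5,"s18")
f=grab("top"); crop(f,(180,170,340,290),5,"t18")
E
```

```text
time_s: 27.55
tool_pos: [0.4945, 0.3192, 0.0608]
tool_rot: [-2.479, 1.926, -0.001]
wrist_force: [-0.3, -0.2, -0.7]
opening: 0.0247
t27.55 st [-57.6 328.6] z 60.8 yaw_st -166.23 tilt [-0.06 -0.15] F [-0.3 -0.2 -0.7] M [ 0.02 -0.03 -0.02] open 0.0247
time_s: 27.97
tool_pos: [0.4943, 0.319, 0.203]
tool_rot: [-2.479, 1.925, -0.002]
wrist_force: [-0.1, 0.9, -0.0]
opening: 0.0246
t27.97 st [-57.7 328.5] z 203.0 yaw_st -166.21 tilt [-0.06 -0.18] F [-0.1  0.9 -0. ] M [ 0.12 -0.06 -0.07] open 0.0246
```

View pics/s18.png

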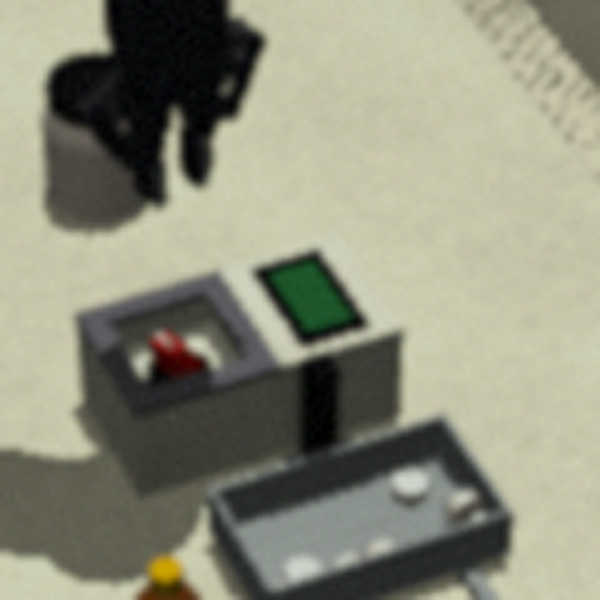

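View pics/t18.png

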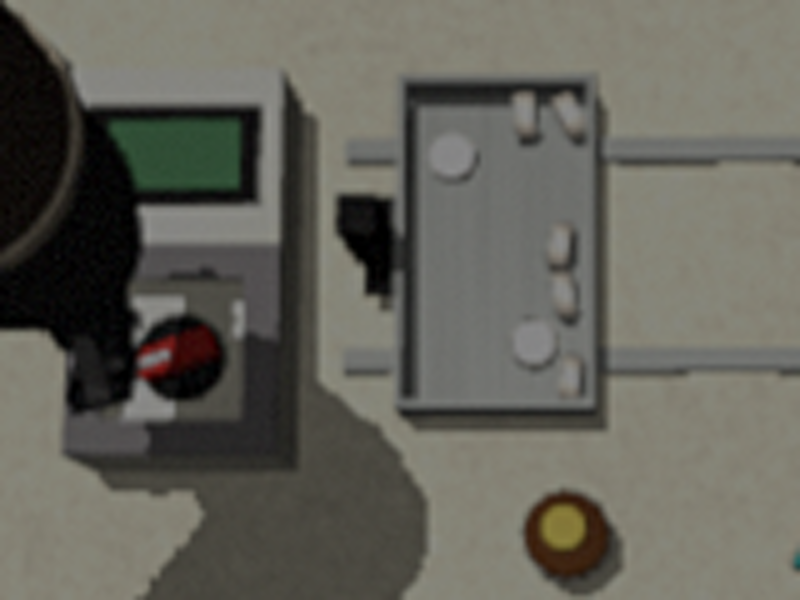

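The knob bar runs from (145,370) to (215,340), about 67° from its start, with the white mark turned clockwise. Seven tablets are in the pan. Last numeric check of carriage, knob, scraper and bystanders.

```bash
python3 - <<'E'
from h import *
f=grab("top","top_end"); crop(f,(384,255,440,297),14,"scr_end")
cx=lambda p:(np.array(p,float)+.5)/5-.5+[180,170]
print("rim",(w2st(cast(f,cx([[400,77],[598,77],[604,409],[399,409]]),.048))*1000).round(1))
b=w2st(cast(f,cx([[145,370],[215,340]]),.071)); d=b[0]-b[1]; print("knob deg",np.degrees(np.arctan2(d[1],-d[0])))
m=cv2.cvtColor(f["pixels"],cv2.COLOR_BGR2HSV)[170:260,255:305]
for n,p in (("bottle",[293,277]),("jar",[113,223]),("timer",[526,268])):
    a=cv2.imread("pics/top0.png"); x,y=p; s=np.s_[y-22:y+22,x-22:x+22]
    print(n,float(cv2.absdiff(a[s],f["pixels"][s]).mean()))
st()
E
```

```text
rim [[ 84.3 218.4]
 [ 84.1 118.5]
 [-84.9 115.1]
 [-84.7 216.8]]
knob deg 66.49543144789021
bottle 8.454545454545455
jar 36.33867079889807
timer 7.544938016528926
t28.12 st [-56.9 329.5] z 203.7 yaw_st -166.21 tilt [-0.22 -0.4 ] F [-0.4  0.2 -0.5] M [-0.01 -0.02  0.01] open 0.0248
```

View pics/scr_end.png

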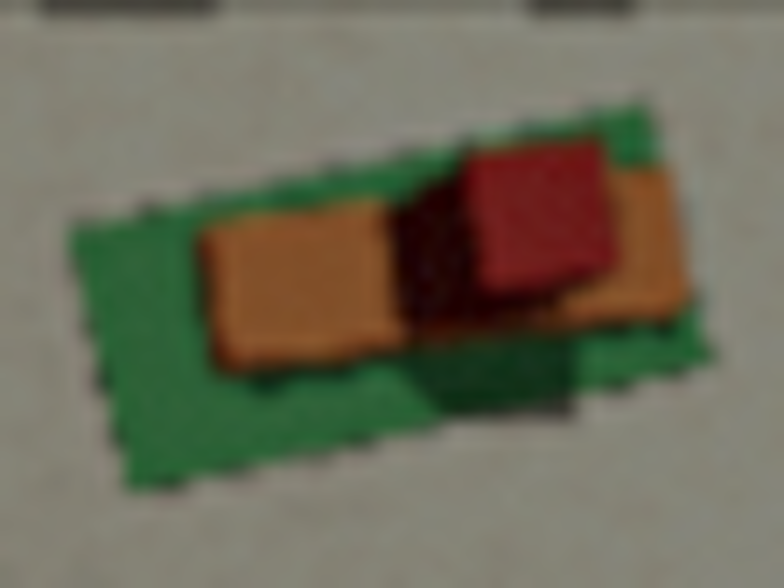

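View pics/top_end.png

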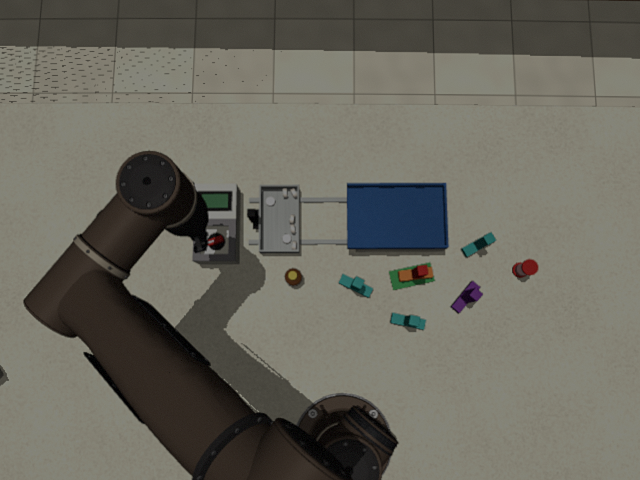

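Carriage reads about 117 mm by picked pixels against 120 mm by arm travel, so I'm checking this with sub-pixel edges before handing in.

```bash
python3 - <<'E'
from h import *
f=grab("top")
def edges(img,k,ox,oy,rows,x0,x1,n=14):
    # mean horizontal profile for original rows, in orig px
    g=cv2.cvtColor(img,cv2.COLOR_BGR2GRAY).astype(float)
    r0,r1=[int((r-oy)*k) for r in rows]; p=g[r0:r1].mean(0); d=np.gradient(cv2.GaussianBlur(p[None],(0,0),0.4*k+.01)[0])
    out=[]
    for i in range(2,len(d)-2):
        if abs(d[i])>=abs(d[i-1]) and abs(d[i])>abs(d[i+1]) and abs(d[i])*k>4:
            den=abs(d[i-1])-2*abs(d[i])+abs(d[i+1]); s=.5*(abs(d[i-1])-abs(d[i+1]))/den if den else 0
            x=(i+s+.5)/k-.5+ox
            if x0<x<x1: out.append((round(x,2),round(d[i]*k,1)))
    return out
rows=(224,236)
for nm in ("top0","top_end"):
    print(nm,edges(cv2.imread(f"pics/{nm}.png"),1,0,0,rows,245,352))
print("t14 home",edges(cv2.imread("pics/t14.png"),4,260,170,(200,218),290,352))
print("top_end",edges(cv2.imread("pics/top_end.png"),1,0,0,(200,218),245,352))
print("top0",edges(cv2.imread("pics/top0.png"),1,0,0,(200,218),245,352))
for x in (300.5,323.5,346): print(x,(w2st(cast(f,[[x,219]],.048))*1000).round(1))
crop(f,(245,175,355,262),7,"pan_end")
E
```

```text
top0 [(np.float64(275.72), np.float64(-19.7)), (np.float64(281.02), np.float64(17.6)), (np.float64(283.4), np.float64(-22.1)), (np.float64(286.0), np.float64(27.9)), (np.float64(321.04), np.float64(-9.7)), (np.float64(323.32), np.float64(18.6)), (np.float64(346.65), np.float64(-31.5))]
top_end [(np.float64(252.6), np.float64(-22.2)), (np.float64(254.62), np.float64(-7.9)), (np.float64(257.82), np.float64(17.3)), (np.float64(260.11), np.float64(-30.4)), (np.float64(262.85), np.float64(30.7)), (np.float64(293.26), np.float64(-9.3)), (np.float64(295.85), np.float64(11.8)), (np.float64(298.14), np.float64(-24.1)), (np.float64(300.97), np.float64(30.7)), (np.float64(346.65), np.float64(-33.2))]
t14 home [(np.float64(290.33), np.float64(5.3)), (np.float64(296.61), np.float64(-34.6)), (np.float64(305.6), np.float64(27.7)), (np.float64(307.52), np.float64(-9.3)), (np.float64(309.24), np.float64(20.6)), (np.float64(311.28), np.float64(-11.1)), (np.float64(317.51), np.float64(9.4)), (np.float64(320.55), np.float64(-8.4)), (np.float64(327.29), np.float64(4.9)), (np.float64(330.09), np.float64(6.8)), (np.float64(331.16), np.float64(7.4)), (np.float64(343.14), np.float64(-19.4)), (np.float64(344.62), np.float64(13.7)), (np.float64(346.45), np.float64(-35.3))]
top_end [(np.float64(246.93), np.float64(-24.8)), (np.float64(257.84), np.float64(17.6)), (np.float64(260.27), np.float64(-31.6)), (np.float64(262.91), np.float64(31.5)), (np.float64(292.92), np.float64(-4.2)), (np.float64(298.1), np.float64(-24.0)), (np.float64(300.89), np.float64(27.9)), (np.float64(346.41), np.float64(-31.4))]
top0 [(np.float64(271.27), np.float64(-22.0)), (np.float64(281.12), np.float64(15.8)), (np.float64(283.23), np.float64(-19.7)), (np.float64(285.83), np.float64(24.0)), (np.float64(321.74), np.float64(-14.9)), (np.float64(324.07), np.float64(26.4)), (np.float64(346.41), np.float64(-29.8))]
300.5 [[ -3.2 115. ]]
323.5 [[-3.3 57.5]]
346 [[-3.4  1.3]]
```

View pics/pan_end.png

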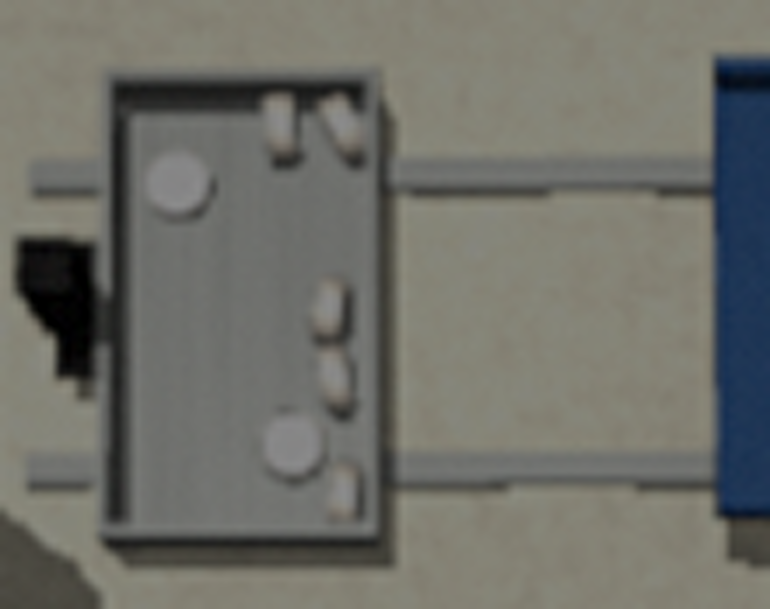

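Using the rim's outer edges instead of the shadow edge (columns 257.8 and 298.1), the carriage is at about 120 mm, which matches the arm travel. All seven tablets lie in the pan. Handing in.

```bash
python3 -c "
from h import *
print(robot.job_done()); st()
grab('side','side_end')"
```

```text
the job is handed in; nothing more can be done
None
the job is handed in; nothing more can be done
```

I slid the pan to its loading stop and swept all 7 tablets into it in two scraper lanes. I then put the scraper back on its mat, slid the pan to the weighing stop, turned the knob to its stop and handed the job in at about 28 s. No verdict was reported.

**Last checks before hand-in:**
- **Tablets:** all 7 lay in the pan, five of them standing on edge or leaning, and the tray was empty. The gripper did not go near them.
- **Carriage:** arm travel between the two stops was 120 mm. A first image reading gave 117 mm because I had picked the shadow edge; the rim's own edges gave about 120 mm.
- **Knob:** it turned about 67–69°, and the torque rose to 1.3 N m at the stop.
- **Scraper:** it stood upright on the mat, about 7 mm from the mat's centre.
- **Robot:** the arm was clear of everything, with the wrist force near zero.
- **Bystanders:** the bottle and timer looked unmoved in the top view. The jar was hidden under the arm there, but the side view showed it standing; I did not measure its position again.

The arm read about 2 mm higher in y than the images, and I allowed for that at the knob. I tried to take one more side picture after handing in, but none was available.

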